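Fit the shorting links of a test-load panel and switch it on

ROBOT

A 7-joint arm with a two-finger parallel gripper is mounted at the origin on a cart in front of the work surface, level with it; the furniture and walls round the work are solid. World frame = base frame: x ahead of the robot, y to its left, z up, the work surface at z = 0. Lengths are in m, angles in rad, forces in N, time in s.
With the tool pointing down it reaches from about 0.4 to 0.85 m from the base axis. Payload 6.9 kg.
Tool frame: the origin (TCP) lies on the centre line of the jaws, within the pads' length; the fingertips stand 22 mm ahead of it and the grasp point (between the pads) lies 3 mm ahead of it; z points along the fingers, x is the direction in which the jaws open and shut, and the axes are right-handed (so a half turn about z gives the same grasp; the last joint's range is limited). The gripper opens to 85 mm and grips with 20 to 120 N. Pads are 22 mm wide; open, the fingers measure 114 mm over their backs; the gripper's body (76 mm by 85 mm) begins 54 mm behind the grasp point. The pads swing forward as they close: fully open they stand 13 mm farther back than shut.
Start: joints at [1.294, 0.507, -0.238, 1.5, 0.126, 1.149, -0.155], TCP at [0.233, -0.58, 0.253] pointing down, gripper open.
Joint ranges: [-3.08, 3.08], [-0.24, 2.05], [-1.43, 1.35], [0, 2.5], [-1.52, 4.66], [0.17, 1.96], [-2.89, 2.89]. Speed limits (rad/s): [2.39, 2.39, 3.14, 3.14, 3.14, 3.14, 3.14].

INTERFACE

Orientations are given as a unit quaternion [x, y, z, w].
In Python, from bench import sense, read_camera, finish_job, spot_in gives the robot as it stands. The module is installed in compiled form; this text tells all that it offers.
- The arm moves only by the tool send_rows, never from a script. Its argument "deltas" is a list of rows, each a list of 7 numbers: the gripper's target within -1 to 1 (shut at 1, half-way at 0, fully open at -1), then the shift along the tool's x, y, z in mm, then the turn, a rotation vector about the tool's x, y, z in rad. A call has 1 to 10 rows; each row shifts and turns the commanded pose from where the row before left it, along the tool's axes as they then stand; what a row does not reach is not made up. A row lasts 1/8 s, in which the tool goes at most 62.5 mm and 10.7 degrees, less where a joint would pass 70% of its speed; a pose out of reach is approached as far as the arm can. A call with a gripper value outside its range is refused whole. The fingers move at their own pace and stop on an object; the grip force is fixed at half the most. Time passes only in rows, so rows that do not move let the fingers close. It gives the time, the measured TCP pose, the force and the opening at its end, in the units of the state.
- sense(): the state, without advancing time (a new reading comes with each control period).
- read_camera(name): name is "side" or "top"; returns a dict with "pixels" (480x640x3 uint8, blue, green, red), "fx", "fy", "cx", "cy" (pixels), "T" (4x4, takes a point from camera to world coordinates). Camera axes: x right, y up, looking along -z (the intrinsics and any distortion apply to the point x, -y, -z); pixel columns grow to the right and rows downward; lengths in m; the calibration is good to about 2 mm. A picture is of the moment at which its call begins. There is no depth.
- finish_job(): hands the job in, once; it reports no verdict.
Trained networks look in a picture, given as the dict that the camera call returned (one of the last four; its "shot" number tells which), for a name from the list of things; names that differ only in an ending like _2 or _b are one class to them, and where a whole thing is asked for, a point or a joint stands for the part that bears it (a point fixed in the world has none). Each returns a list of dicts, best first, with "conf" (0 to 1); they miss things now and then, are a little off and sometimes report something else, mostly with a low value. They report only what shows in the picture. A call takes as long as a camera call. They do not tell look-alikes from the thing itself.
- spot_in(picture, query): "extent" ([left, top, width, height] in pixels, round what is visible of it).
The state is a dict: "time_s": time; "qpos": joint angles; "dq": joint speeds; "joint_efforts": joint torques, N m; "position": TCP position; "tool_rot": TCP orientation; "ft_force": force on the tool from outside, world axes, zero at the start; "torque": the same for the moment, N m; "grip_width": finger opening in m.
Only numpy, scipy, OpenCV 4.12 (cv2) and the standard library are available. Lean on these libraries where they do the work, as an engineer would, in place of code of your own. Each camera call takes 0.05 s, during which the arm holds its last target.

TASK

Turn the test load's isolator handle off, then fit every copper link lying on the bench on a T-headed stud of its own on the panel: dip its nose to pass the eye over the stud's long head, level it and leave it lying flat on the base plate under the head; also turn the range collar clockwise to its marked stop. When all links are on and the collar is set, turn the isolator back on, never touching a link while the isolator is on, and leave the spool, the tape roll and the screwdriver where they are.

Things in the scene. Friction and masses are not known exactly. Their poses are not given: they have to be found in the camera images.
- link1_grip (a point): Centre (half-way up) of the upright black grip block of a copper link. Block: 40 mm along the link, 14 mm thick (squeeze it along y), 32 mm high, standing on the plate, so this point is 21 mm above the plate's underside. x points along the link from its eye to its tail, y across, z up out of the plate. Link about 0.16 kg.
- link1_eye (a point): Centre of the oblong eye, 2.5 mm above the plate's underside, 62 mm from the grip's centre towards -x; axes as the grip. Copper plate 5 mm thick, 48 mm wide, from 37 mm on the nose side (-x) of this point to 85 mm on the tail side. Eye: a through slot 50 mm long (x) by 24 mm wide; nose bar and side bars 12 mm wide.
- link2_grip (a point): The same point of link 2; all links are alike, and one of the three may be absent.
- link2_eye (a point): The same point of link 2.
- link3_grip (a point): The same point of link 3; all links are alike.
- link3_eye (a point): The same point of link 3.
- panel: Fixed grey base plate, 12 mm thick, with three studs in a row along its y, 100 mm apart; origin on the bench under the middle stud, x away from the robot. It reaches from 45 mm on the -x side of the studs to 95 mm on the +x side and 50 mm beyond the outer studs: a link with its tail to +x lies flat on it, and neighbours do not touch.
- stud1 (a point): Foot of a T-headed stud: on its axis at the base plate's upper face (12 mm above the bench). z up along the stud, x along its head, away from the robot. Stem 12 mm in diameter; head a bar 62 mm long (x), 14 mm wide (y), 5 mm thick, underside 24 mm and top 29 mm above this point. The head is longer than a link's eye, so a level link cannot pass.
- stud2 (a point): The same point of the middle stud. To fit a link with its tail to +x: dip the nose about 30 degrees, pass the -x end of the head up through the eye, draw the link to +x until the nose bar is under the head close to the stem, then level it: the other end of the eye now clears the head's +x end.
- stud3 (a point): The same point of the third stud (smallest y).
- isolator_grip (a point): On the turning axis (vertical) of the isolator's black bar handle, half-way up the bar (66.5 mm above the bench). The bar is 16 mm thick (along this point's y), 30 mm high and runs along x from -31 to +39 mm; it stands on a fixed grey box 90 x 90 x 42 mm that carries a 4 mm high disc.
- isolator (a joint): Isolator handle angle: 0 = off (stop), 1.4 rad = on (stop); grows as the handle turns clockwise seen from above. A detent holds it at each end and pulls it into the nearer end when released; at most about 0.3 N m to turn.
- collar_grip (a point): On the vertical axis of the aluminium range collar, half-way up it (44 mm above the bench). The collar is a knurled ring 54 mm in outside diameter and 24 mm high round a fixed steel barrel of 38 mm diameter, whose top stands 73 mm above the bench; the fixed foot below is 84 mm in diameter and 14 mm high. x points to the black index line on the ring and turns with it.
- collar (a joint): Range collar angle, 0 to 1.2 rad, with a detent at each end; 1.2 is the stop beside the broad white mark and the small pin on the foot. Grows as the collar turns clockwise seen from above; a spring pulls it into the nearer end when released; at most about 0.3 N m to turn.
- spool_mid (a point): Solder spool, a bystander: 54 mm diameter, 43 mm high, standing on the bench; point at its centre.
- tape_mid (a point): Roll of amber tape lying flat, a bystander: 96 mm diameter, 15 mm high; point at its centre.
- driver_mid (a point): Screwdriver with a thick dark handle, a bystander: 186 mm long, lying along its own y axis; point at its middle.
There are look-alikes about, which are no part of the job. What is shaped like the part that bears collar_grip but blue is not meant.

How it is judged:
On the way, in this order (a step that is already met when the one before it is completed fails the run):
1. the isolator handle is turned off (value of joint isolator below 0.15 rad), for 0.2 s.
2. with the isolator off, every link lies level on a stud of its own under the head, and the collar is at its marked stop (((horizontal distance between link1_eye and stud1 below 0.023 m and z of link1_eye in the frame of stud1 below 0.0055 m) or (horizontal distance between link1_eye and stud2 below 0.023 m and z of link1_eye in the frame of stud2 below 0.0055 m) or (horizontal distance between link1_eye and stud3 below 0.023 m and z of link1_eye in the frame of stud3 below 0.0055 m)) and angle between each of link1_eye, link2_eye, link3_eye's own z axis and vertical below 0.1 rad and ((horizontal distance between link2_eye and stud1 below 0.023 m and z of link2_eye in the frame of stud1 below 0.0055 m) or (horizontal distance between link2_eye and stud2 below 0.023 m and z of link2_eye in the frame of stud2 below 0.0055 m) or (horizontal distance between link2_eye and stud3 below 0.023 m and z of link2_eye in the frame of stud3 below 0.0055 m)) and ((horizontal distance between link3_eye and stud1 below 0.023 m and z of link3_eye in the frame of stud1 below 0.0055 m) or (horizontal distance between link3_eye and stud2 below 0.023 m and z of link3_eye in the frame of stud2 below 0.0055 m) or (horizontal distance between link3_eye and stud3 below 0.023 m and z of link3_eye in the frame of stud3 below 0.0055 m)) and value of joint collar above 1.1 rad and value of joint isolator below 0.15 rad), for 0.2 s.
3. the isolator handle is turned on (value of joint isolator above 1.25 rad), for 0.2 s.
At the end, for the whole second after the job is handed in: Every link present lies at rest on a stud of its own: flat on the base plate (tilt under 0.1 rad, eye no more than 3 mm above its resting height) with the stud's stem through its eye; the collar is within 0.1 rad of its marked stop (1.2) and the isolator within 0.15 rad of on (1.4) (((horizontal distance between link1_eye and stud1 below 0.023 m and z of link1_eye in the frame of stud1 below 0.0055 m) or (horizontal distance between link1_eye and stud2 below 0.023 m and z of link1_eye in the frame of stud2 below 0.0055 m) or (horizontal distance between link1_eye and stud3 below 0.023 m and z of link1_eye in the frame of stud3 below 0.0055 m)) and angle between each of link1_eye, link2_eye, link3_eye's own z axis and vertical below 0.1 rad and ((horizontal distance between link2_eye and stud1 below 0.023 m and z of link2_eye in the frame of stud1 below 0.0055 m) or (horizontal distance between link2_eye and stud2 below 0.023 m and z of link2_eye in the frame of stud2 below 0.0055 m) or (horizontal distance between link2_eye and stud3 below 0.023 m and z of link2_eye in the frame of stud3 below 0.0055 m)) and ((horizontal distance between link3_eye and stud1 below 0.023 m and z of link3_eye in the frame of stud1 below 0.0055 m) or (horizontal distance between link3_eye and stud2 below 0.023 m and z of link3_eye in the frame of stud2 below 0.0055 m) or (horizontal distance between link3_eye and stud3 below 0.023 m and z of link3_eye in the frame of stud3 below 0.0055 m)) and value of joint collar above 1.1 rad and value of joint isolator above 1.25 rad and linear speed of each of link1, link2, link3 below 0.02 m/s); the robot touches nothing.
It fails at once if a link is touched by the fingers while the isolator is on (value of joint isolator above 0.7 rad and (contact force between the fingers and link1 above 0.5 N or contact force between the fingers and link2 above 0.5 N or contact force between the fingers and link3 above 0.5 N)).
It fails at once if the spool, the tape roll or the screwdriver is moved more than 30 mm (distance of any of spool_mid, tape_mid, driver_mid from where it was at the start of the episode above 0.03 m).
Of link1, link2, link3 only 2 to 3 are there at a start; the rules pass over those that are not, and their reading is None.
At some moment in a run one of link1, link2, link3 may be knocked a few centimetres aside while the robot is not near it.
Once in a run the grip may slacken for a moment while it holds something.
It also fails if it takes over 210 s, if anything falls off the work surface, if the arm or the gripper's body presses on something with over 40 N, if the wrist force passes 120 N, or if a joint passes its speed limit or range.

## Working session

There is one attempt and no reset: what is moved stays moved. The work goes in short steps, Python scripts to look and compute and a tool call to move; the robot and the scene stay as the last step left them, time stands still between calls to the robot, and variables do not carry over. Pictures are saved under pics/ and viewed, and the job is handed in when it is done.

Besides the shell and the picture viewer there is one more tool, called after ">>>" in YAML: its name, and indented under it one key for each argument. send_rows: Moves the arm, as the interface text tells. Its arguments: {"type":"object","properties":{"deltas":{"type":"array"}},"required":["deltas"]}

```bash
mkdir -p pics; ls
cat > h.py <<'E'
import numpy as np, cv2
from bench import sense, read_camera, finish_job, spot_in
def ray(p,u,v):
    d=np.array([(u-p["cx"])/p["fx"],-(v-p["cy"])/p["fy"],-1.0]);T=np.array(p["T"]);return T[:3,3],T[:3,:3]@d
def atz(p,u,v,z):
    o,d=ray(p,u,v);return o+d*(z-o[2])/d[2]
def proj(p,X):
    T=np.array(p["T"]);c=T[:3,:3].T@(np.array(X)-T[:3,3]);return p["cx"]+p["fx"]*c[0]/-c[2],p["cy"]-p["fy"]*c[1]/-c[2]
def save(p,n,box=None,s=1):
    im=np.array(p["pixels"])
    if box: im=im[box[1]:box[3],box[0]:box[2]]
    if s!=1: im=cv2.resize(im,None,fx=s,fy=s,interpolation=cv2.INTER_CUBIC)
    cv2.imwrite("pics/"+n,im)
E
python3 - <<'E'
from h import *
print(sense())
for n in("top","side"):
    p=read_camera(n);save(p,n+"1.png");print({k:v for k,v in p.items() if k!="pixels"})
    for q in["link1_grip","link1_eye","link1","panel","stud1","isolator_grip","isolator","collar_grip","collar","spool_mid","tape_mid","driver_mid"]:
        try: print(q,[(x["extent"],round(x["conf"],2)) for x in spot_in(p,q)])
        except Exception as e: print(q,e)
E
```

```text
pics
{'time_s': 0.0, 'qpos': array([ 1.29350587,  0.5083099 , -0.2374928 ,  1.50113222,  0.125704  ,
        1.14888596, -0.15477076]), 'dq': array([-5.52477945e-04,  1.41038983e-03,  8.59381748e-06, -1.11889766e-03,
       -3.11791162e-04, -8.12643263e-04,  6.51956720e-04]), 'joint_efforts': array([-3.15086402e-05, -6.20582628e+01, -2.18712442e+00, -2.49652594e+01,
        1.26949948e-02,  1.19289901e-02, -4.58394368e-05]), 'position': array([ 0.23318431, -0.5793762 ,  0.25244609]), 'tool_rot': array([ 8.28712274e-01, -5.59674193e-01, -7.38847870e-04, -4.66732067e-04]), 'ft_force': array([-0.51170131, -0.40777684, -0.85824991]), 'torque': array([-0.0975003 ,  0.03751612, -0.04680181]), 'grip_width': 0.0857481623769999}
{'fx': 470.6015497869735, 'fy': 470.6015497869735, 'cx': 321.156577058, 'cy': 244.9179385834488, 'T': array([[ 0.01934405,  0.98055165, -0.19530556,  0.31660896],
       [-0.99976069,  0.0169744 , -0.01379961, -0.05228146],
       [-0.01021603,  0.19552576,  0.98064535,  1.31956025],
       [ 0.        ,  0.        ,  0.        ,  1.        ]]), 'shot': 1}
link1_grip 
[... 1391 characters left out ...]
 link2_grip, link3_eye, link3_grip, panel, spool_mid, stud, tape_mid
panel [([249.9, 185.9, 67.6, 53.5], 0.74)]
stud1 [([249.7, 189.4, 68.4, 54.2], 0.7)]
isolator_grip [([351.8, 225.7, 20.9, 20.2], 0.86), ([294.9, 316.4, 58.1, 35.6], 0.62), ([276.3, 287.8, 50.3, 21.6], 0.29)]
isolator [([349.4, 227.0, 17.7, 16.7], 0.72), ([376.4, 323.1, 40.3, 38.9], 0.15)]
collar_grip [([334.2, 347.7, 25.1, 24.8], 0.67), ([358.0, 281.5, 23.9, 22.8], 0.57)]
collar [([333.8, 353.5, 29.6, 18.1], 0.92), ([356.7, 281.1, 21.2, 19.0], 0.56)]
spool_mid [([350.8, 226.1, 19.1, 20.4], 0.69), ([354.3, 213.5, 17.7, 22.3], 0.49)]
tape_mid [([375.6, 322.2, 42.2, 38.5], 0.74)]
driver_mid [([326.2, 180.3, 13.2, 18.6], 0.66)]
```

View pics/top1.png

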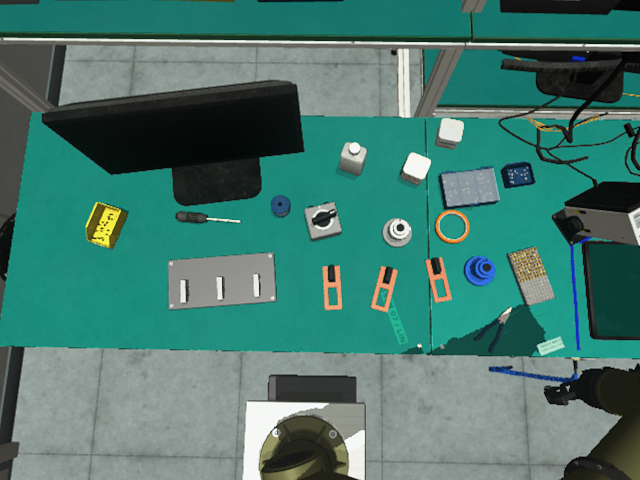

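View pics/side1.png

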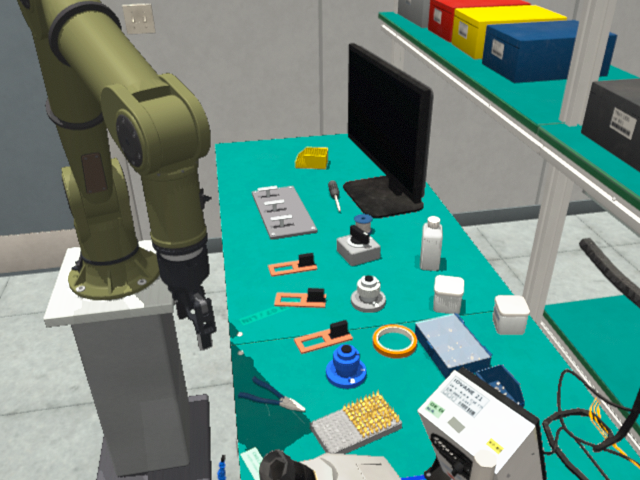

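The top view shows three links (332,287), (384,289) and (438,279), all with tails away from the robot. The panel is at (221,281), the isolator at (323,218) and the aluminium collar at (397,232). The blue look-alike at (480,269) is not the collar. I'll enlarge these.

Run:
```python
from h import *
p=read_camera("top");save(p,"t2a.png",(290,190,460,320),4.5);save(p,"t2b.png",(160,240,290,320),6)
q=read_camera("side");save(q,"s2a.png",(240,170,400,390),3.5) ;save(q,"s2b.png",(245,180,325,245),8)
```

```text
(no output)
```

View pics/t2a.png

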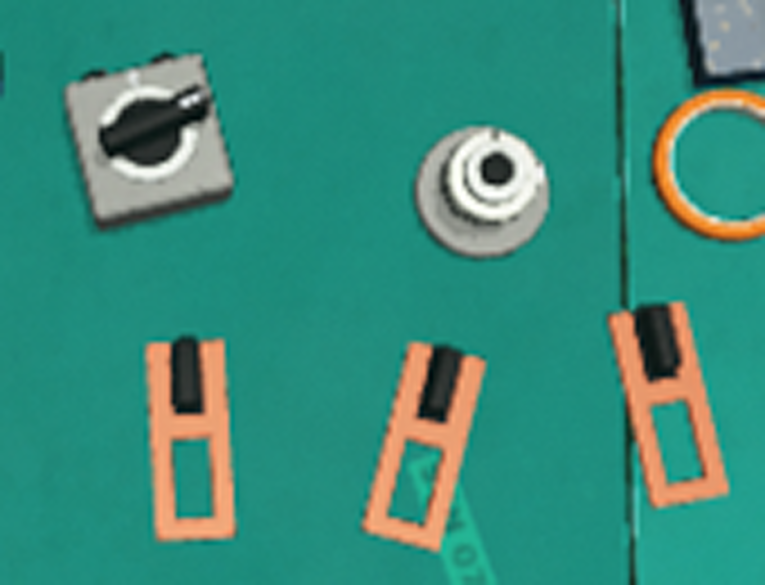

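View pics/t2b.png

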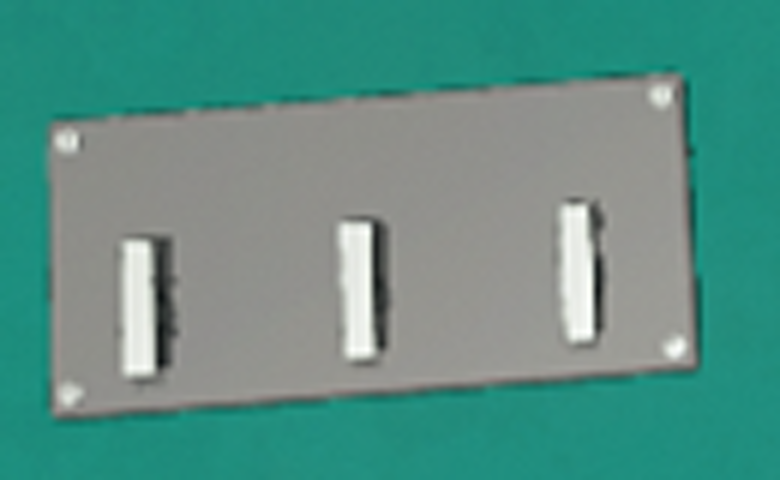

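View pics/s2a.png

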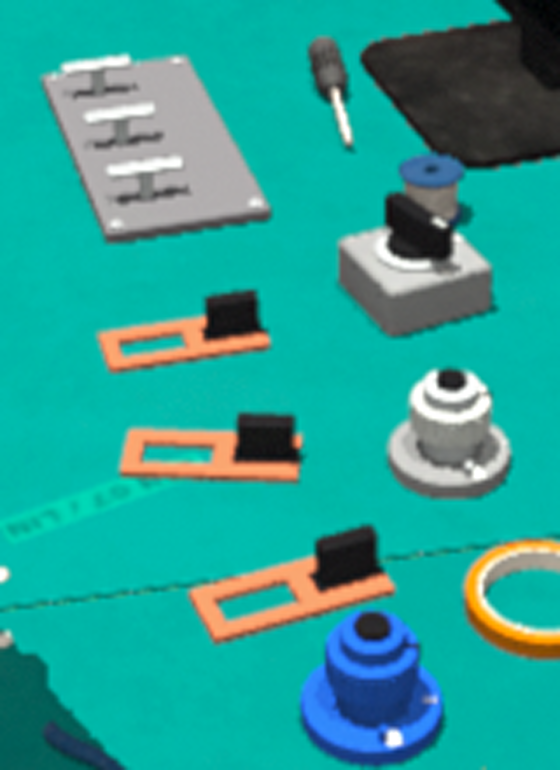

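View pics/s2b.png

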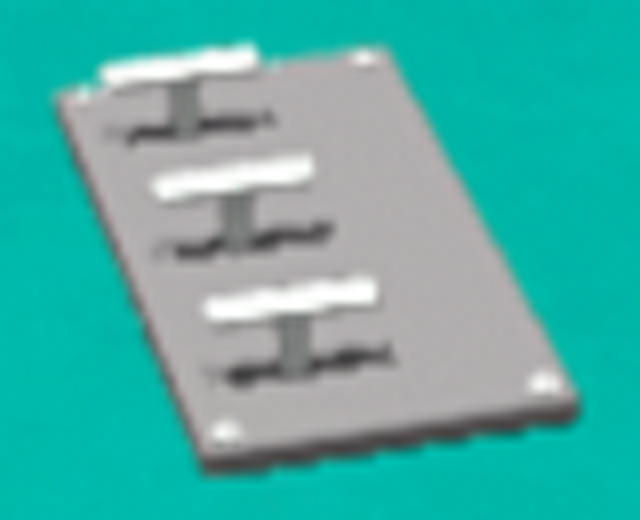

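```bash
cat >> h.py <<'E'
def rect(p,mask_fn,z,roi,res=0.0005):
    # orthophoto of plane z; roi x0,x1,y0,y1
    x0,x1,y0,y1=roi
    W=np.array([[x0,y0],[x1,y0],[x1,y1],[x0,y1]],float)
    src=np.float32([proj(p,[a,b,z]) for a,b in W]); dst=np.float32([[(a-x0)/res,(b-y0)/res] for a,b in W])
    H=cv2.getPerspectiveTransform(src,dst)
    return cv2.warpPerspective(np.array(p["pixels"]),H,(int((x1-x0)/res),int((y1-y0)/res)),flags=cv2.INTER_CUBIC)
def copper(im):
    im=im.astype(int);b,g,r=im[...,0],im[...,1],im[...,2]
    return ((r>g+45)&(r>120)&(g-b>15)&(g-b<75)).astype(np.uint8)
def links(p,z=0.005,roi=(0.3,0.6,-0.5,0.45),res=0.0005,amin=0.0015):
    im=rect(p,None,z,roi,res);m=copper(im)
    m=cv2.morphologyEx(m,cv2.MORPH_OPEN,np.ones((5,5),np.uint8))
    n,l,st,ce=cv2.connectedComponentsWithStats(m);out=[]
    for i in range(1,n):
        if st[i,4]*res*res<amin: continue
        pts=np.argwhere(l==i)[:,::-1].astype(np.float32)
        (c,wh,a)=cv2.minAreaRect(pts);bx=cv2.boxPoints((c,wh,a))
        L=max(wh)*res;Wd=min(wh)*res
        e1=bx[1]-bx[0];e2=bx[2]-bx[1];e=e1 if np.linalg.norm(e1)>np.linalg.norm(e2) else e2
        yaw=np.arctan2(e[1],e[0])
        if np.cos(yaw)<0: yaw+=np.pi
        yaw=(yaw+np.pi)%(2*np.pi)-np.pi
        cx,cy=roi[0]+c[0]*res,roi[2]+c[1]*res
        d=np.array([np.cos(yaw),np.sin(yaw)])
        eye=np.array([cx,cy])-d*0.024  # outline centre is 24mm to tail of eye
        out.append(dict(eye=eye.round(4),grip=(eye+0.062*d).round(4),yawdeg=round(np.degrees(yaw),1),L=round(L,4),W=round(Wd,4)))
    return out
E
python3 - <<'E'
from h import *
from scipy.optimize import least_squares
p=read_camera("top");q=read_camera("side")
for P in(p,q):
    for r in links(P): print(r)
    print()
def un(pts,s,ox,oy): return [((x+.5)/s-.5+ox,(y+.5)/s-.5+oy) for x,y in pts]
loc=[(95,150,12),(95,-150,12),(-45,-150,12),(-45,150,12),(0,100,41),(0,0,41),(0,-100,41)]
t=un([(52,123),(684,73),(696,370),(55,416),(139,308),(360,290),(579,272)],6,160,240)
s=un([(388,50),(580,400),(203,460),(58,98),(180,60),(233,175),(291,295)],8,245,180)
def W(v,l):
    c,sn=np.cos(v[2]),np.sin(v[2]);l=np.array(l)/1000
    return [v[0]+c*l[0]-sn*l[1],v[1]+sn*l[0]+c*l[1],l[2]]
def res(v,use):
    r=[]
    for P,o in use:
        for l,m in zip(loc,o): r+=list(np.subtract(proj(P,W(v,l)),m))
    return r
for use in([(p,t)],[(q,s)],[(p,t),(q,s)]):
    o=least_squares(res,[0.45,0.25,0.0],args=(use,));print(o.x.round(4),np.degrees(o.x[2]).round(2),np.round(o.fun,1))
# isolator / collar
for n,P,uv,z in [("iso",p,[( (150+.5)/4.5-.5+290,(125+.5)/4.5-.5+190)],.0815)]: print(n,atz(P,*uv[0],z))
for nm,(x,y),z in [("foot",(482,192),.014),("cap",(497,168),.073),("isobarL",(103,140),.0815),("isobarR",(211,98),.0815),("c1",(68,88),.042),("c2",(202,57),.042),("c3",(230,190),.042),("c4",(100,222),.042)]:
    print(nm,atz(p,(x+.5)/4.5-.5+290,(y+.5)/4.5-.5+190,z).round(4))
for nm,(x,y),z in [("foot",(450,452),.014),("cap",(452,380),.073),("isobarL",(390,196),.0815),("isobarR",(450,228),.0815)]:
    print(nm,atz(q,(x+.5)/3.5-.5+240,(y+.5)/3.5-.5+170,z).round(4))
E
```

```text
{'eye': array([ 0.4625, -0.3672]), 'grip': array([ 0.5233, -0.3549]), 'yawdeg': np.float32(11.5), 'L': 0.1218, 'W': 0.0487}
{'eye': array([ 0.4346, -0.2051]), 'grip': array([ 0.4946, -0.2206]), 'yawdeg': np.float32(-14.4), 'L': 0.1224, 'W': 0.0479}
{'eye': array([ 0.4345, -0.0677]), 'grip': array([ 0.4963, -0.0631]), 'yawdeg': np.float32(4.3), 'L': 0.1224, 'W': 0.048}

{'eye': array([ 0.4622, -0.37  ]), 'grip': array([ 0.523 , -0.3579]), 'yawdeg': np.float32(11.2), 'L': 0.1232, 'W': 0.0516}
{'eye': array([ 0.4343, -0.2076]), 'grip': array([ 0.4944, -0.2231]), 'yawdeg': np.float32(-14.4), 'L': 0.1218, 'W': 0.0515}
{'eye': array([ 0.4348, -0.0701]), 'grip': array([ 0.4966, -0.0656]), 'yawdeg': np.float32(4.2), 'L': 0.1229, 'W': 0.052}

[0.4467 0.2405 0.0934] 5.35 [-0.5 -0.5  0.1 -0.1  0.8 -0.  -0.5  0.4  0.1 -0.2 -0.1  0.1  0.   0.3]
[0.4475 0.24   0.0926] 5.3 [ 0.  -0.2  0.  -0.3 -0.2 -0.6 -0.4 -0.7  0.4  0.8  0.2  0.4  0.   0.7]
[0.4471 0.2404 0.0932] 5.34 [-0.5 -0.7  0.1 -0.2  0.9 -0.2 -0.5  0.3  0.2 -0.3 -0.  -0.1  0.1  0.2
 -0.2 -0.3 -0.1 -0.4 -0.3 -0.7 -0.6 -0.7  0.2  0.8  0.   0.3 -0.1  0.6]
iso [ 0.63944332 -0.03823788  0.0815    ]
foot [ 0.6169 -0.2477  0.014 ]
cap [ 0.6184 -0.2481  0.073 ]
isobarL [ 0.6296 -0.0101  0.0815]
isobarR [ 0.6569 -0.0748  0.0815]
c1 [0.6727 0.0139 0.042 ]
c2 [ 0.6942 -0.0695  0.042 ]
c3 [ 0.6091 -0.088   0.042 ]
c4 [ 0.5875 -0.0081  0.042 ]
foot [ 0.6177 -0.2553  0.014 ]
cap [ 0.6178 -0.2531  0.073 ]
isobarL [ 0.6291 -0.0169  0.0815]
isobarR [ 0.6624 -0.0727  0.0815]
```

```bash
cat >> h.py <<'E'
from scipy.spatial.transform import Rotation as Ro, Slerp
def Rt(psi,tilt=0,extra=None):
    """tool x at yaw psi deg, z down; tilt deg about horizontal tool-x axis so that tool z leans"""
    a=np.radians(psi);x=np.array([np.cos(a),np.sin(a),0]);z=np.array([0,0,-1.]);y=np.cross(z,x)
    return Ro.from_matrix(np.stack([x,y,z],1))*Ro.from_rotvec([np.radians(tilt),0,0])
def plan(wps,grip,n=None,start=None):
    """wps: list of (pos,Ro,n or None); prints rows"""
    s=sense()
    P,R=(np.array(s["position"]),Ro.from_quat(s["tool_rot"])) if start is None else start
    rows=[]
    for pos,Rg,n in wps:
        pos=np.array(pos,float);dR=(R.inv()*Rg).as_rotvec();D=np.linalg.norm(pos-P)
        if n is None: n=int(max(1,np.ceil(D/0.058),np.ceil(np.linalg.norm(dR)/0.17)))
        P0,R0=P,R
        for k in range(1,n+1):
            pk=P0+(pos-P0)*k/n;Rk=R0*Ro.from_rotvec(dR*k/n)
            sh=np.round(R.inv().apply(pk-P)*1000*2)/2; tr=np.round((R.inv()*Rk).as_rotvec(),3)
            if np.linalg.norm(dR)<0.004: tr=np.zeros(3)
            rows.append([grip]+[float(v)+0.0 for v in sh]+[float(v)+0.0 for v in tr])
            P=P+R.apply(sh/1000);R=R*Ro.from_rotvec(tr)
    for i in range(0,len(rows),10): print("["+",".join("["+",".join("%g"%v for v in r)+"]" for r in rows[i:i+10])+"]")
    print("end",P.round(4),"rows",len(rows))
    return rows
def st():
    s=sense();R=Ro.from_quat(s["tool_rot"]).as_matrix()
    print("t",round(s["time_s"],2),"p",s["position"].round(4),"psi",round(np.degrees(np.arctan2(R[1,0],R[0,0])),1),"z",R[:,2].round(3),"F",s["ft_force"].round(1),"T",s["torque"].round(2),"w",round(s["grip_width"],4),"q",s["qpos"].round(2))
E
python3 - <<'E'
from h import *
plan([((.641,-.038,.16),Rt(23),None)],-1)
E
```

```text
[[-1,-29,-48.5,8,0,0,-0.132],[-1,-23,-51.5,7.5,0,0,-0.133],[-1,-15.5,-54.5,8,0,0,-0.132],[-1,-8,-56,7.5,0,0,-0.133],[-1,-0.5,-56.5,8,0,0,-0.132],[-1,6.5,-56,7.5,0,0,-0.133],[-1,14,-54.5,8,0,0,-0.132],[-1,21,-52.5,7.5,0,0,-0.133],[-1,28,-49,8,0,0,-0.132],[-1,34.5,-45,8,0,0,-0.133]]
[[-1,39.5,-40,7.5,0,0,-0.132],[-1,45,-34.5,8,0,0,-0.132]]
end [ 0.6411 -0.0382  0.1598] rows 12
```

>>> send_rows:
  deltas:
    - [-1, -29, -48.5, 8, 0, 0, -0.132]
    - [-1, -23, -51.5, 7.5, 0, 0, -0.133]
    - [-1, -15.5, -54.5, 8, 0, 0, -0.132]
    - [-1, -8, -56, 7.5, 0, 0, -0.133]
    - [-1, -0.5, -56.5, 8, 0, 0, -0.132]
    - [-1, 6.5, -56, 7.5, 0, 0, -0.133]
    - [-1, 14, -54.5, 8, 0, 0, -0.132]
    - [-1, 21, -52.5, 7.5, 0, 0, -0.133]
    - [-1, 28, -49, 8, 0, 0, -0.132]
    - [-1, 34.5, -45, 8, 0, 0, -0.133]

```text
time_s: 2.65
position: [0.5743, -0.1272, 0.1752]
tool_rot: [0.998, 0.07, 0.0, 0.0]
ft_force: [0.3, -0.6, 0.6]
grip_width: 0.0854
```

>>> send_rows:
  deltas:
    - [-1, 39.5, -40, 7.5, 0, 0, -0.132]
    - [-1, 45, -34.5, 8, 0, 0, -0.132]
    - [-1, 0, 0, 0, 0, 0, 0]
    - [-1, 0, 0, 0, 0, 0, 0]

```text
time_s: 3.15
position: [0.6409, -0.0386, 0.1594]
tool_rot: [0.98, 0.199, -0.001, 0.0]
ft_force: [-0.5, -0.8, 0.5]
grip_width: 0.0856
```

Run:
```python
from h import *
st()
plan([((.641,-.038,.077),Rt(23),3)],-1)
p=read_camera("side");save(p,"s3.png",(200,130,460,330),3)
```

```text
t 3.15 p [ 0.6409 -0.0386  0.1594] psi 22.9 z [-0.001 -0.001 -1.   ] F [-0.5 -0.8  0.5] T [-0.04  0.02  0.03] w 0.0856 q [ 0.4   0.68 -0.66  1.57  0.46  1.05  0.01]
[[-1,0,0,27.5,0,0,0],[-1,0.5,-0.5,27.5,0,0,0],[-1,0,0,27.5,0,0,0]]
end [ 0.641  -0.038   0.0769] rows 3
```

View pics/s3.png

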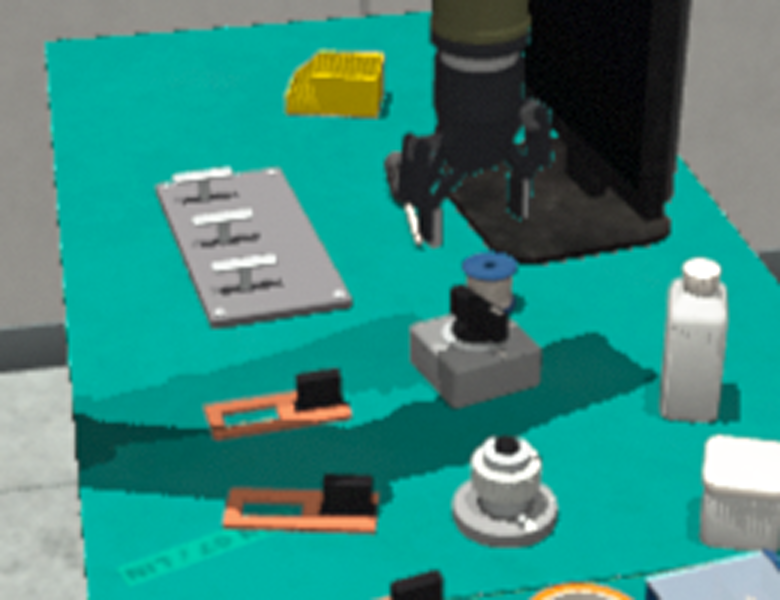

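Run:
```python
from h import *
p=read_camera("top")
o=spot_in(p,"spool_mid");print(o)
print(atz(p,281.5,205,.03))
```

```text
[{'extent': [272.0, 192.1, 20.0, 23.9], 'conf': 0.71}]
[0.68726276 0.08091487 0.03      ]
```

>>> send_rows:
  deltas:
    - [-1, 0, 0, 27.5, 0, 0, 0]
    - [-1, 0.5, -0.5, 27.5, 0, 0, 0]
    - [-1, 0, 0, 27.5, 0, 0, 0]
    - [1, 0, 0, 0, 0, 0, 0]
    - [1, 0, 0, 0, 0, 0, 0]
    - [1, 0, 0, 0, 0, 0, 0]
    - [1, 0, 0, 0, 0, 0, 0]
    - [1, 0, 0, 0, 0, 0, 0]

```text
time_s: 4.3
position: [0.6435, -0.037, 0.0789]
tool_rot: [0.98, 0.2, 0.002, 0.0]
ft_force: [5.1, 1.1, 5.7]
grip_width: 0.0152
```

Run:
```python
from h import *
st()
```

```text
t 4.3 p [ 0.6435 -0.037   0.0789] psi 23.1 z [ 0.005  0.    -1.   ] F [5.1 1.1 5.7] T [ 0.09 -0.88  0.72] w 0.0152 q [ 0.37  0.76 -0.61  1.65  0.53  0.89 -0.05]
```

>>> send_rows:
  deltas:
    - [1, 2.5, 0, 0, 0, 0, 0]
    - [1, 0, 0, 0, 0, 0, -0.16]
    - [1, 0, 0, 0, 0, 0, -0.16]
    - [1, 0, 0, 0, 0, 0, -0.16]
    - [1, 0, 0, 0, 0, 0, -0.16]
    - [1, 0, 0, 0, 0, 0, -0.16]
    - [1, 0, 0, 0, 0, 0, -0.16]
    - [1, 0, 0, 0, 0, 0, -0.16]
    - [1, 0, 0, 0, 0, 0, -0.16]
    - [1, 0, 0, 0, 0, 0, -0.12]

```text
time_s: 5.55
position: [0.6433, -0.0378, 0.0789]
tool_rot: [0.62, 0.785, -0.001, 0.001]
ft_force: [-3.4, -2.9, 13.5]
grip_width: 0.015
```

>>> send_rows:
  deltas:
    - [1, 0, 0, 0, 0, 0, 0]
    - [0, 0, 0, 0, 0, 0, 0]
    - [0, 0, 0, 0, 0, 0, 0]
    - [0, 0, 0, 0, 0, 0, 0]

```text
time_s: 6.05
position: [0.6434, -0.0366, 0.0769]
tool_rot: [0.621, 0.784, -0.0, -0.0]
ft_force: [-0.7, -0.6, -0.6]
grip_width: 0.0429
```

Run:
```python
from h import *
st()
p=read_camera("side");save(p,"s4.png",(200,130,460,330),3)
```

```text
t 6.05 p [ 0.6434 -0.0366  0.0769] psi 103.2 z [-0.001 -0.    -1.   ] F [-0.7 -0.6 -0.6] T [-0.03 -0.    0.02] w 0.0429 q [ 0.53  0.88 -0.96  1.64  0.81  1.06  1.12]
```

View pics/s4.png

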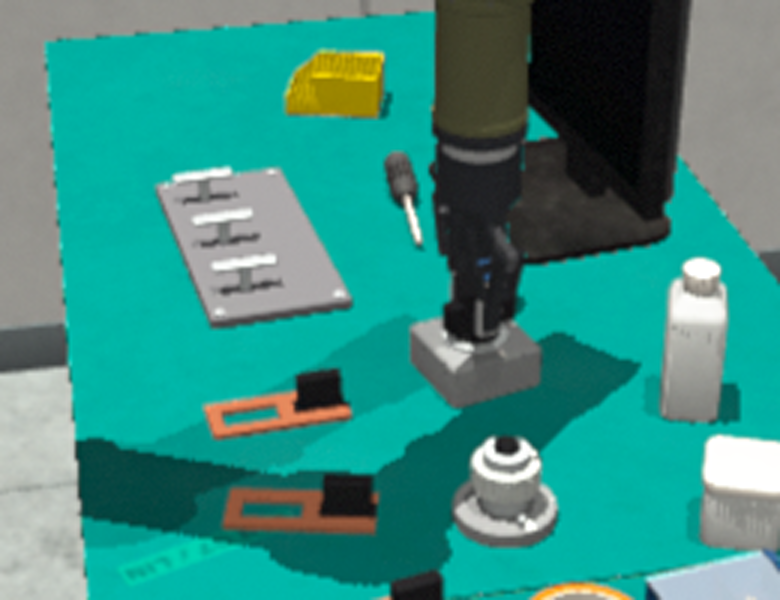

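Run:
```python
from h import *
plan([((.6434,-.0366,.15),Rt(103.2),2),((.618,-.250,.15),Rt(40),None),((.618,-.250,.046),Rt(40),3)],-1)
```

```text
[[-1,0,0,-36.5,0,0,0],[-1,0,0,-36.5,0,0,0],[-1,-29,-10.5,0,0,0,0.158],[-1,-30,-6,0,0,0,0.157],[-1,-30.5,-1,0,0,0,0.158],[-1,-30.5,4,0,0,0,0.157],[-1,-29.5,8.5,0,0,0,0.158],[-1,-28,13,0,-0.001,0,0.157],[-1,-25.5,17.5,0,0,0,0.158],[-1,0,0,34.5,0,0,0]]
[[-1,0,0,35,0,0,0],[-1,0,-0.5,34.5,0,0,0]]
end [ 0.6178 -0.2499  0.046 ] rows 12
```

>>> send_rows:
  deltas:
    - [0, 0, 0, -36.5, 0, 0, 0]
    - [-1, 0, 0, -36.5, 0, 0, 0]
    - [-1, -29, -10.5, 0, 0, 0, 0.158]
    - [-1, -30, -6, 0, 0, 0, 0.157]
    - [-1, -30.5, -1, 0, 0, 0, 0.158]
    - [-1, -30.5, 4, 0, 0, 0, 0.157]
    - [-1, -29.5, 8.5, 0, 0, 0, 0.158]
    - [-1, -28, 13, 0, 0, 0, 0.157]
    - [-1, -25.5, 17.5, 0, 0, 0, 0.158]
    - [-1, 0, 0, 0, 0, 0, 0]

```text
time_s: 7.35
position: [0.6174, -0.2538, 0.1497]
tool_rot: [0.941, 0.339, -0.001, 0.001]
ft_force: [0.8, 0.9, -0.5]
grip_width: 0.0855
```

Run:
```python
from h import *
st()
p=read_camera("side");save(p,"s5.png",(240,190,420,330),4)
p=read_camera("top");save(p,"t5.png",(290,190,460,320),4.5)
```

```text
t 7.35 p [ 0.6174 -0.2538  0.1497] psi 39.7 z [-0.001 -0.002 -1.   ] F [ 0.8  0.9 -0.5] T [ 0.06 -0.01 -0.02] w 0.0855 q [ 0.76  0.75 -0.75  1.51  0.55  1.11  0.58]
```

View pics/s5.png

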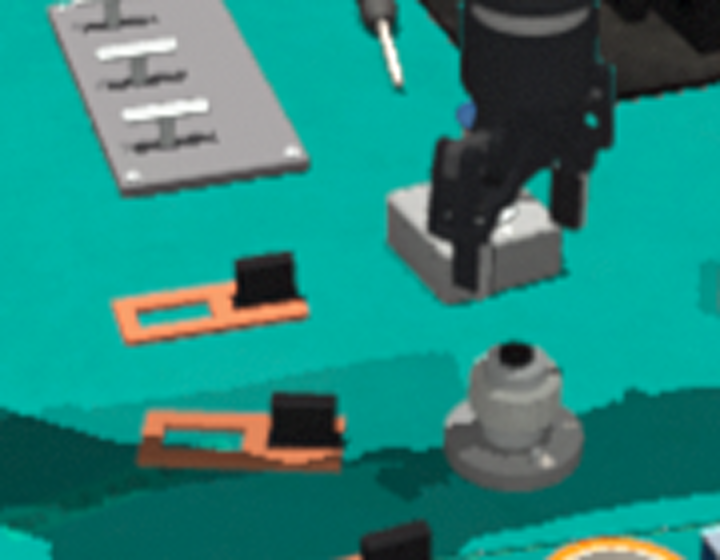

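View pics/t5.png

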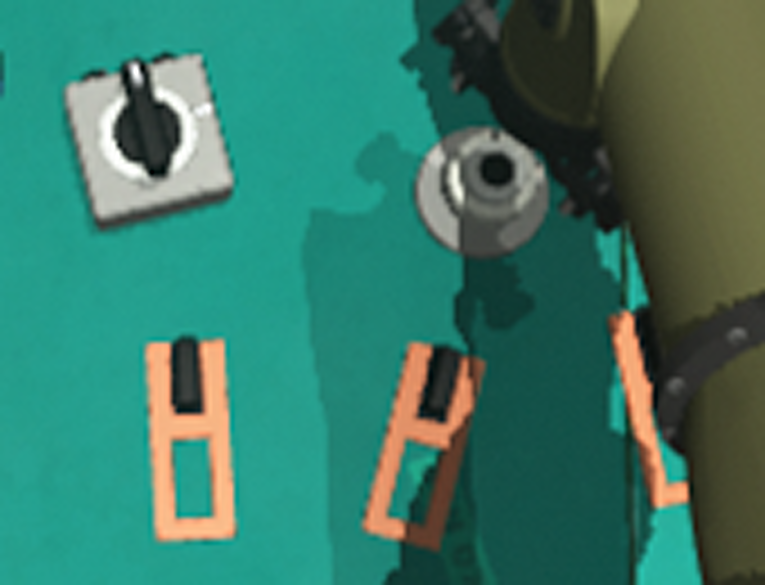

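Run:
```python
from h import *
st()
plan([((.618,-.251,.046),Rt(40),3)],-1)
```

```text
t 7.45 p [ 0.6183 -0.2495  0.1501] psi 40.1 z [-0.     0.001 -1.   ] F [-0.7  0.8  0.1] T [ 0.03 -0.05 -0.03] w 0.085 q [ 0.76  0.75 -0.76  1.51  0.55  1.1   0.58]
[[-1,-0.5,0.5,34.5,0,0,0],[-1,-0.5,0,35,0,0,0],[-1,0,0.5,34.5,0,0,0]]
end [ 0.6181 -0.2509  0.0461] rows 3
```

>>> send_rows:
  deltas:
    - [-1, -0.5, 0.5, 34.5, 0, 0, 0]
    - [-1, -0.5, 0, 35, 0, 0, 0]
    - [-1, 0, 0.5, 34.5, 0, 0, 0]
    - [-1, 0, 0, 0, 0, 0, 0]
    - [1, 0, 0, 0, 0, 0, 0]
    - [1, 0, 0, 0, 0, 0, 0]
    - [1, 0, 0, 0, 0, 0, 0]
    - [1, 0, 0, 0, 0, 0, 0]

```text
time_s: 8.45
position: [0.6197, -0.251, 0.0487]
tool_rot: [0.94, 0.342, 0.002, 0.001]
ft_force: [0.3, 2.1, 5.8]
grip_width: 0.0527
```

Run:
```python
from h import *
st()
```

```text
t 8.45 p [ 0.6197 -0.251   0.0487] psi 40.0 z [ 0.004 -0.    -1.   ] F [0.3 2.1 5.8] T [ 0.48 -0.01  0.03] w 0.0527 q [ 0.73  0.85 -0.69  1.6   0.64  0.92  0.5 ]
```

>>> send_rows:
  deltas:
    - [1, 0, 0, 0, 0, 0, 0.15]
    - [1, 0, 0, 0, 0, 0, 0.15]
    - [1, 0, 0, 0, 0, 0, 0.15]
    - [1, 0, 0, 0, 0, 0, 0.15]
    - [1, 0, 0, 0, 0, 0, 0.15]
    - [1, 0, 0, 0, 0, 0, 0.15]
    - [1, 0, 0, 0, 0, 0, 0.15]
    - [1, 0, 0, 0, 0, 0, 0.15]
    - [1, 0, 0, 0, 0, 0, 0.05]
    - [1, 0, 0, 0, 0, 0, 0]

```text
time_s: 9.7
position: [0.6175, -0.2511, 0.0486]
tool_rot: [0.962, -0.273, -0.0, 0.0]
ft_force: [-6.1, 3.6, 11.5]
grip_width: 0.0521
```

Run:
```python
from h import *
st()
```

```text
t 9.7 p [ 0.6175 -0.2511  0.0486] psi -31.6 z [-0.001 -0.    -1.   ] F [-6.1  3.6 11.5] T [ 0.48  1.4  -0.1 ] w 0.0521 q [ 0.55  0.79 -0.36  1.6   0.35  0.82 -0.5 ]
```

Run:
```python
from h import *
plan([((.6175,-.251,.15),Rt(-31.6),2),((.4963,-.0635,.15),Rt(94.3),None)],-1)
```

```text
[[-1,0,0,-50.5,0,0,0],[-1,0,0,-51,0,0,0],[-1,-15.5,-7.5,0,0,0,-0.169],[-1,-14,-10,0,0,0,-0.169],[-1,-12.5,-12,0,0,0,-0.169],[-1,-10,-14,0,0,0,-0.169],[-1,-7.5,-15.5,0,0,0,-0.169],[-1,-4.5,-16.5,0,0,0,-0.169],[-1,-2,-17,0,0,0,-0.17],[-1,1,-17,0,0,0,-0.169]]
[[-1,4,-17,0,0,0,-0.169],[-1,6.5,-15.5,0,-0.001,0,-0.169],[-1,9,-14.5,0,0,0.001,-0.169],[-1,11.5,-13,0,0,0,-0.169],[-1,13.5,-10.5,0,0,0,-0.169]]
end [ 0.4963 -0.0636  0.1501] rows 15
```

>>> send_rows:
  deltas:
    - [-1, 0, 0, 0, 0, 0, 0]
    - [-1, 0, 0, 0, 0, 0, 0]
    - [-1, 0, 0, 0, 0, 0, 0]
    - [-1, 0, 0, -50.5, 0, 0, 0]
    - [-1, 0, 0, -51, 0, 0, 0]
    - [-1, -15.5, -7.5, 0, 0, 0, -0.169]
    - [-1, -14, -10, 0, 0, 0, -0.169]
    - [-1, -12.5, -12, 0, 0, 0, -0.169]
    - [-1, -10, -14, 0, 0, 0, -0.169]
    - [-1, -7.5, -15.5, 0, 0, 0, -0.169]

```text
time_s: 10.95
position: [0.5711, -0.179, 0.1478]
tool_rot: [0.989, 0.149, 0.0, -0.0]
ft_force: [-0.8, -0.7, 0.5]
grip_width: 0.0855
```

>>> send_rows:
  deltas:
    - [-1, -4.5, -16.5, 0, 0, 0, -0.169]
    - [-1, -2, -17, 0, 0, 0, -0.17]
    - [-1, 1, -17, 0, 0, 0, -0.169]
    - [-1, 4, -17, 0, 0, 0, -0.169]
    - [-1, 6.5, -15.5, 0, 0, 0, -0.169]
    - [-1, 9, -14.5, 0, 0, 0, -0.169]
    - [-1, 11.5, -13, 0, 0, 0, -0.169]
    - [-1, 13.5, -10.5, 0, 0, 0, -0.169]
    - [-1, 0, 0, 0, 0, 0, 0]
    - [-1, 0, 0, 0, 0, 0, 0]

```text
time_s: 12.2
position: [0.4974, -0.065, 0.1478]
tool_rot: [0.682, 0.732, 0.0, 0.0]
ft_force: [-0.1, 0.6, 0.8]
grip_width: 0.0854
```

Run:
```python
from h import *
st()
p=read_camera("top");save(p,"t6.png",(290,190,460,320),4.5)
for r in links(p): print(r)
q=read_camera("side");save(q,"s6.png",(240,230,420,370),4)
for r in links(q): print(r)
```

```text
t 12.2 p [ 0.4974 -0.065   0.1478] psi 94.1 z [ 0. -0. -1.] F [-0.1  0.6  0.8] T [-0.01  0.04  0.03] w 0.0854 q [ 0.75  0.62 -1.05  1.96  0.66  0.95  1.01]
{'eye': array([ 0.4625, -0.3672]), 'grip': array([ 0.5232, -0.3548]), 'yawdeg': np.float32(11.5), 'L': 0.1218, 'W': 0.0489}
{'eye': array([ 0.4263, -0.0684]), 'grip': array([ 0.4882, -0.064 ]), 'yawdeg': np.float32(4.1), 'L': 0.1059, 'W': 0.0477}
{'eye': array([ 0.4622, -0.37  ]), 'grip': array([ 0.523, -0.358]), 'yawdeg': np.float32(11.2), 'L': 0.1232, 'W': 0.0516}
{'eye': array([ 0.4346, -0.2082]), 'grip': array([ 0.4946, -0.2242]), 'yawdeg': np.float32(-14.9), 'L': 0.1211, 'W': 0.0496}
{'eye': array([ 0.4342, -0.0702]), 'grip': array([ 0.496 , -0.0655]), 'yawdeg': np.float32(4.3), 'L': 0.1216, 'W': 0.0518}
```

View pics/t6.png

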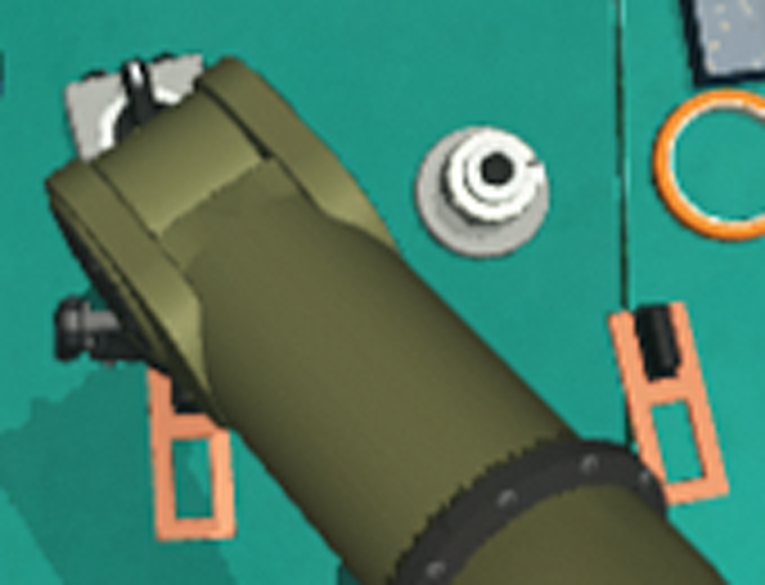

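View pics/s6.png

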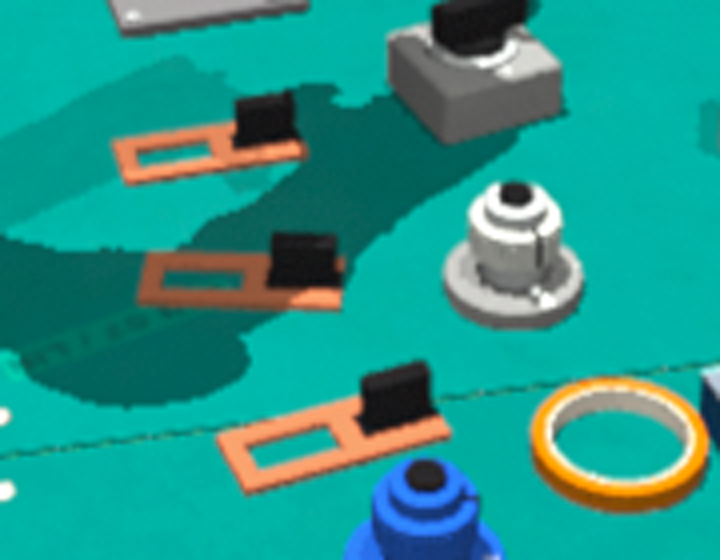

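Run:
```python
from h import *
st()
plan([((.4965,-.064,.029),Rt(94.3),3)],-1)
```

```text
t 12.3 p [ 0.4974 -0.0651  0.1478] psi 94.1 z [ 0. -0. -1.] F [-0.6  0.7  0.2] T [ 0.01 -0.   -0.01] w 0.0856 q [ 0.75  0.62 -1.05  1.96  0.66  0.95  1.02]
[[-1,0.5,-0.5,39.5,0,0,0],[-1,0.5,0,39.5,0,0,0],[-1,0,-0.5,40,0,0,0]]
end [ 0.4963 -0.0642  0.0288] rows 3
```

>>> send_rows:
  deltas:
    - [-1, 0.5, -0.5, 39.5, 0, 0, 0]
    - [-1, 0.5, 0, 39.5, 0, 0, 0]
    - [-1, 0, -0.5, 38, 0, 0, 0]
    - [-1, 0, 0, 0, 0, 0, 0]
    - [1, 0, 0, 0, 0, 0, 0]
    - [1, 0, 0, 0, 0, 0, 0]
    - [1, 0, 0, 0, 0, 0, 0]
    - [1, 0, 0, 0, 0, 0, 0]
    - [1, 0, 0, 0, 0, 0, 0]

```text
time_s: 13.42
position: [0.4963, -0.0635, 0.0315]
tool_rot: [0.68, 0.733, 0.0, 0.001]
ft_force: [-0.8, -0.7, 6.6]
grip_width: 0.0133
```

Run:
```python
from h import *
st()
```

```text
t 13.43 p [ 0.4963 -0.0635  0.0315] psi 94.3 z [ 0.001 -0.001 -1.   ] F [-0.8 -0.7  6.6] T [-0.15  0.17  0.01] w 0.0133 q [ 0.62  0.76 -0.86  2.07  0.9   0.74  0.81]
```

```bash
cat >> h.py <<'E'
PX,PY,PYAW=0.4471,0.2404,np.radians(5.34)
def linkR(tilt,dyaw=0): # link frame in world, nose dipped by tilt deg
    return Ro.from_euler('z',PYAW+np.radians(dyaw))*Ro.from_euler('y',-np.radians(tilt))
def pl(x,y): c,s=np.cos(PYAW),np.sin(PYAW);return np.array([PX+c*x-s*y,PY+s*x+c*y])
# link axes -> tool axes: tool x = link y, tool y = link x, tool z=-link z
L2T=Ro.from_matrix(np.array([[0,1,0],[1,0,0],[0,0,-1.]]).T)
def tcp(ex,ey,ez,tilt,off=(.062,0,.029),gyaw=0):
    """eye at panel-local ex,ey and world z ez; off TCP in link frame rel eye; gyaw: link yaw relative to tool nominal (deg)"""
    RL=linkR(tilt);p=np.r_[pl(ex,ey),ez]+RL.apply(off)
    return p,RL*Ro.from_euler('z',-np.radians(gyaw))*L2T
E
python3 - <<'E'
from h import *
a,R=tcp(-.075,.1,.12,0);print(a,R.as_matrix().round(2))
s=sense();p0=s["position"]
plan([(p0+[0,0,.09],Rt(94.3),3),(a,R,None)],1)
E
```

```text
[0.42484985 0.33875614 0.149     ] [[-0.09  1.    0.  ]
 [ 1.    0.09  0.  ]
 [ 0.    0.   -1.  ]]
[[1,0,0,-30,0,0,0],[1,0,0,-30,0,0,0],[1,0,0,-30,0,0,0],[1,51,-5,-3.5,0,0,-0.002],[1,50.5,-5,-3.5,0,0,-0.003],[1,51,-5,-3.5,0,0,-0.002],[1,51,-4.5,-3.5,0.001,0,-0.002],[1,50.5,-5,-3.5,0,0,-0.002],[1,51,-4.5,-3.5,0,0.001,-0.003],[1,51,-4.5,-3.5,0,0,-0.002]]
[[1,50.5,-4,-3,0,0,-0.002]]
end [0.425  0.3385 0.1488] rows 11
```

>>> send_rows:
  deltas:
    - [1, 0, 0, -30, 0, 0, 0]
    - [1, 0, 0, -30, 0, 0, 0]
    - [1, 0, 0, -30, 0, 0, 0]
    - [1, 51, -5, -3.5, 0, 0, -0.002]
    - [1, 50.5, -5, -3.5, 0, 0, -0.003]
    - [1, 51, -5, -3.5, 0, 0, -0.002]
    - [1, 51, -4.5, -3.5, 0, 0, -0.002]
    - [1, 50.5, -5, -3.5, 0, 0, -0.002]
    - [1, 51, -4.5, -3.5, 0, 0, -0.003]
    - [1, 51, -4.5, -3.5, 0, 0, -0.002]

```text
time_s: 14.68
position: [0.4328, 0.29, 0.1455]
tool_rot: [0.674, 0.739, -0.0, 0.0]
ft_force: [1.1, -0.0, -1.4]
grip_width: 0.0134
```

>>> send_rows:
  deltas:
    - [1, 50.5, -4, -3, 0, 0, -0.002]
    - [1, 0, 0, 0, 0, 0, 0]
    - [1, 0, 0, 0, 0, 0, 0]
    - [1, 0, 0, 0, 0, 0, 0]

```text
time_s: 15.18
position: [0.4252, 0.3369, 0.148]
tool_rot: [0.674, 0.739, -0.001, 0.0]
ft_force: [0.3, -0.3, -0.9]
grip_width: 0.0136
```

Run:
```python
from h import *
st()
p=read_camera("top");save(p,"t7.png",(130,190,290,320),4.5)
q=read_camera("side");save(q,"s7.png",(200,130,380,270),4)
z=sense()["position"][2]-.0265
for P in(p,q):
    for r in links(P,z=z,roi=(.2,.6,.1,.5),amin=.0008): print(r)
```

```text
t 15.18 p [0.4252 0.3369 0.148 ] psi 95.2 z [-0.    -0.001 -1.   ] F [ 0.3 -0.3 -0.9] T [-0.01 -0.05  0.03] w 0.0136 q [-0.12  0.64 -0.96  1.86  0.63  0.98  0.3 ]
{'eye': array([0.3508, 0.3288]), 'grip': array([0.4126, 0.3341]), 'yawdeg': np.float32(4.9), 'L': 0.0956, 'W': 0.0512}
```

View pics/t7.png

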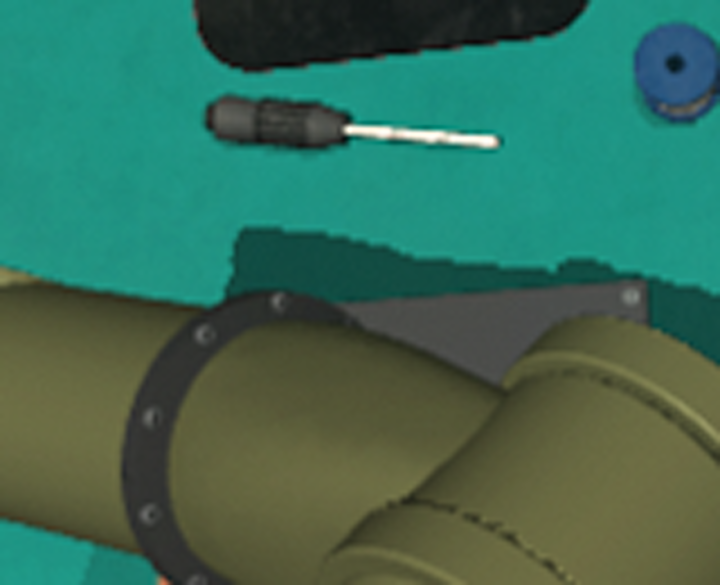

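View pics/s7.png

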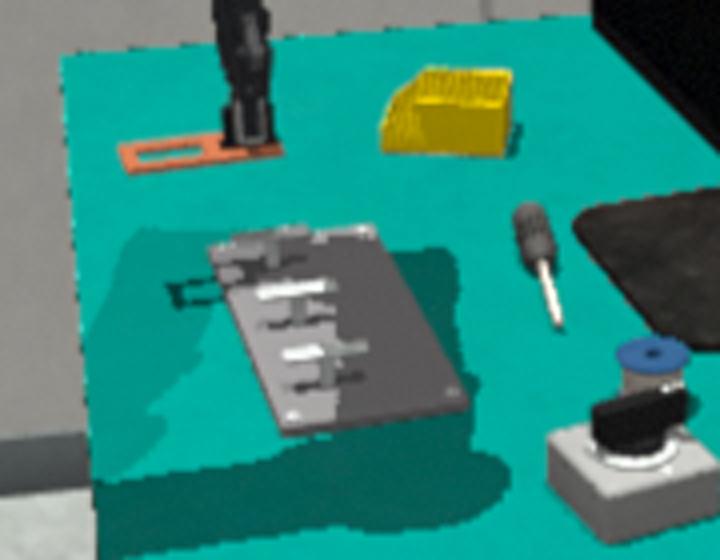

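Run:
```python
from h import *
plan([(*tcp(-.070,.1,.12,30),4),(*tcp(-.066,.1,.0385,30),3)],1)
```

```text
[[1,0.5,-4.5,-7,-0.131,0,0],[1,0.5,-3.5,-7.5,-0.131,0.001,-0.001],[1,0,-2.5,-8,-0.131,0,0],[1,0.5,-1.5,-8,-0.131,0,-0.001],[1,0,-12.5,24,0,0,0],[1,0,-12.5,24,0,0,0],[1,0,-12.5,24.5,0,0,0]]
end [0.4112 0.3374 0.0945] rows 7
```

>>> send_rows:
  deltas:
    - [1, 0.5, -4.5, -7, -0.131, 0, 0]
    - [1, 0.5, -3.5, -7.5, -0.131, 0, 0]
    - [1, 0, -2.5, -8, -0.131, 0, 0]
    - [1, 0.5, -1.5, -8, -0.131, 0, 0]
    - [1, 0, -12.5, 24, 0, 0, 0]
    - [1, 0, -12.5, 24, 0, 0, 0]
    - [1, 0, -12.5, 24.5, 0, 0, 0]
    - [1, 0, 0, 0, 0, 0, 0]
    - [1, 0, 0, 0, 0, 0, 0]

```text
time_s: 16.4
position: [0.4108, 0.3387, 0.0953]
tool_rot: [0.651, 0.714, 0.192, 0.174]
ft_force: [-0.2, -0.0, -1.4]
grip_width: 0.0128
```

```bash
cat >> h.py <<'E'
def eyenow(off=(.062,0,.029),gyaw=0):
    s=sense();R=Ro.from_quat(s["tool_rot"]);RL=R*L2T.inv()*Ro.from_euler('z',np.radians(gyaw))
    e=s["position"]-RL.apply(off);c,sn=np.cos(PYAW),np.sin(PYAW);d=e[:2]-[PX,PY]
    m=RL.as_matrix()
    print("eye local",(c*d[0]+sn*d[1]).round(4),(-sn*d[0]+c*d[1]).round(4),"z",e[2].round(4),"tilt",round(np.degrees(np.arcsin(m[2,0])),1),"yaw",round(np.degrees(np.arctan2(m[1,0],m[0,0])-PYAW),1),"roll",round(np.degrees(m[2,1]),1))
def drawlink(P,im,ex,ey,ez,tilt,s,ox,oy,col=(255,0,255)):
    RL=linkR(tilt)
    for poly in ([(-.037,-.024),(.085,-.024),(.085,.024),(-.037,.024)],[(-.025,-.012),(.025,-.012),(.025,.012),(-.025,.012)]):
        pts=[]
        for a,b in poly:
            u,v=proj(P,np.r_[pl(ex,ey),ez]+RL.apply([a,b,.0025]));pts.append(((u+.5-ox)*s,(v+.5-oy)*s))
        cv2.polylines(im,[np.int32(pts)],True,col,1)
E
python3 - <<'E'
from h import *
st();eyenow()
q=read_camera("side");save(q,"s8.png",(230,150,330,235),8)
E
```

```text
t 16.4 p [0.4108 0.3387 0.0953] psi 95.3 z [ 0.498  0.046 -0.866] F [-0.2 -0.  -1.4] T [-0.03  0.68 -0.01] w 0.0128 q [-0.57  0.56 -0.61  2.3   1.58  0.73 -0.83]
eye local -0.0661 0.1013 z 0.0392 tilt 30.0 yaw -0.0 roll 0.0
```

View pics/s8.png

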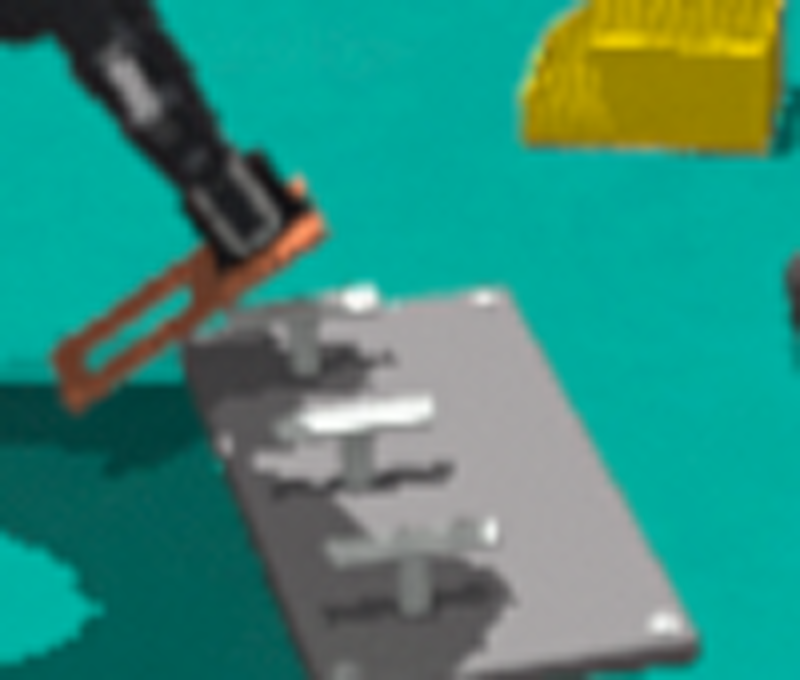

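Run:
```python
from h import *
eyenow()
plan([(*tcp(-.038,.1,.0385,30),3),(*tcp(.010,.1,.0385,30),4)],1)
```

```text
eye local -0.0659 0.1015 z 0.0395 tilt 30.1 yaw -0.1 roll 0.1
[[1,-0.5,8,5,0,0,0],[1,-0.5,8,5,0,0,0],[1,-0.5,7.5,5,0,0,0],[1,0,10.5,6,0,0,0],[1,0,10.5,6,0,0,0],[1,0,10.5,6,0,0,0],[1,0,10,6,0,0,0]]
end [0.4866 0.3444 0.0945] rows 7
```

>>> send_rows:
  deltas:
    - [1, -0.5, 8, 5, 0, 0, 0]
    - [1, -0.5, 8, 5, 0, 0, 0]
    - [1, -0.5, 7.5, 5, 0, 0, 0]
    - [1, 0, 10.5, 6, 0, 0, 0]
    - [1, 0, 0, 0, 0, 0, 0]

```text
time_s: 17.08
position: [0.4516, 0.3408, 0.0935]
tool_rot: [0.651, 0.713, 0.192, 0.175]
ft_force: [-0.1, 0.5, -2.1]
grip_width: 0.0128
```

Run:
```python
from h import *
st();eyenow()
q=read_camera("side");save(q,"s9.png",(230,150,330,235),8)
```

```text
t 17.07 p [0.4516 0.3408 0.0935] psi 95.2 z [ 0.499  0.046 -0.866] F [-0.1  0.5 -2.1] T [-0.04  0.64  0.04] w 0.0128 q [-0.51  0.58 -0.58  2.24  1.58  0.7  -0.73]
eye local -0.0253 0.0996 z 0.0373 tilt 30.0 yaw -0.1 roll 0.0
```

View pics/s9.png

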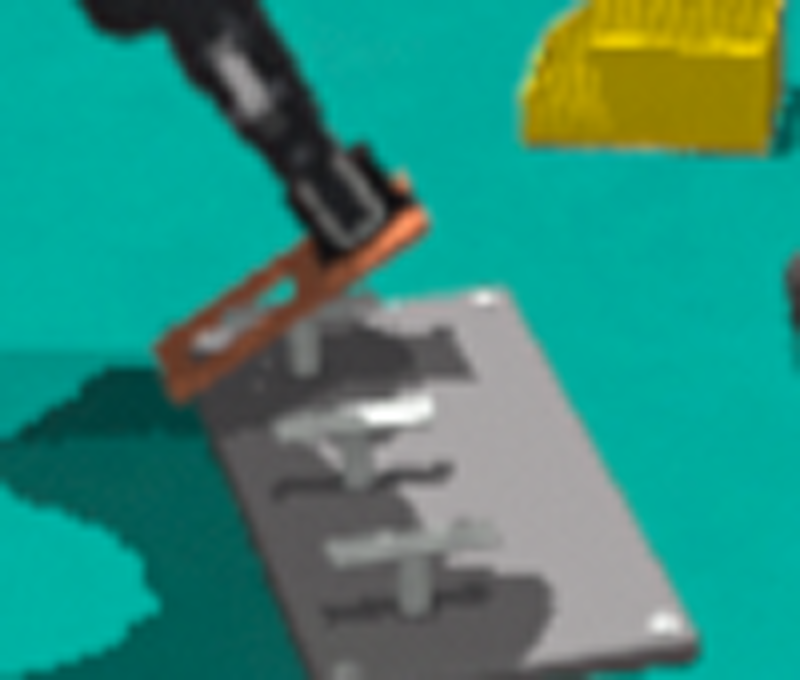

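Run:
```python
from h import *
eyenow()
w=[(*tcp(.010,.1,.0385,30),4)]
for f in (22.5,15,7.5,0): w.append((*tcp(-.0112+.025*np.cos(np.radians(f)),.1,.026+.025*np.sin(np.radians(f)),f),1))
w.append((*tcp(.0138,.1,.0160,0),2))
plan(w,1)
```

```text
eye local -0.0261 0.0997 z 0.0372 tilt 30.0 yaw -0.1 roll 0.0
[[1,0,8,4,0,0,0],[1,0,8,4.5,0,0,0],[1,0.5,8,4,0,0,0],[1,0,8,4.5,0,0,0],[1,0,3.5,12,0.131,0,-0.001],[1,0,3,11.5,0.131,0,0],[1,0,3,11.5,0.131,0,0],[1,0,3,11.5,0.131,0,0],[1,0,0,5,0,0,0],[1,0,0,5,0,0,0]]
end [0.5133 0.3471 0.0452] rows 10
```

>>> send_rows:
  deltas:
    - [1, 0, 8, 4, 0, 0, 0]
    - [1, 0, 8, 4.5, 0, 0, 0]
    - [1, 0.5, 8, 4, 0, 0, 0]
    - [1, 0, 8, 4.5, 0, 0, 0]
    - [1, 0, 0, 0, 0, 0, 0]

```text
time_s: 17.75
position: [0.4873, 0.3447, 0.0948]
tool_rot: [0.651, 0.714, 0.192, 0.175]
ft_force: [-0.1, -0.6, -1.3]
grip_width: 0.0127
```

Run:
```python
from h import *
st();eyenow()
q=read_camera("side");save(q,"s10.png",(230,150,330,235),8)
```

```text
t 17.75 p [0.4873 0.3447 0.0948] psi 95.3 z [ 0.499  0.046 -0.866] F [-0.1 -0.6 -1.3] T [-0.1   0.62 -0.01] w 0.0127 q [-0.47  0.6  -0.57  2.17  1.55  0.68 -0.63]
eye local 0.0106 0.1001 z 0.0386 tilt 30.0 yaw -0.1 roll 0.0
```

View pics/s10.png

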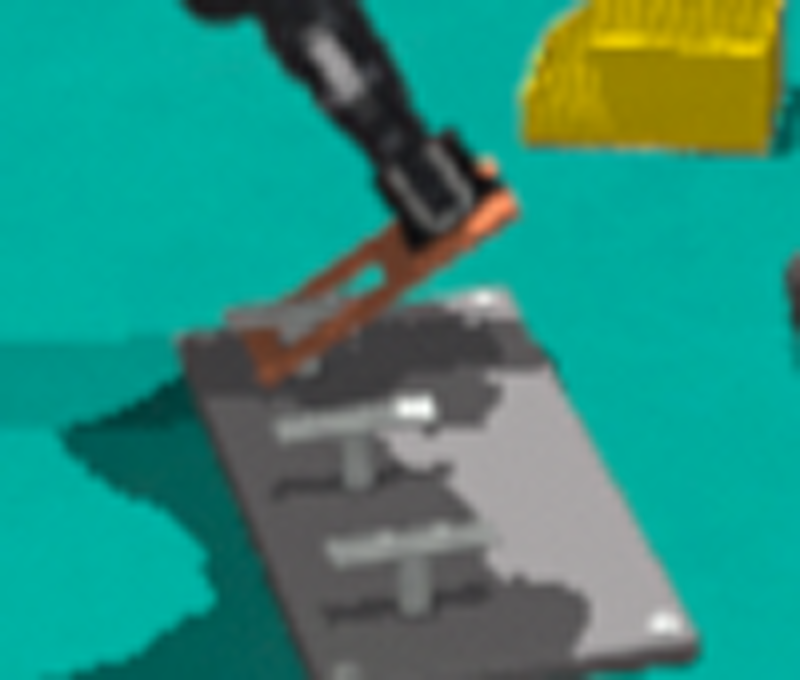

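Forces are nil and the link is threaded. Next I level it and then lower it.

>>> send_rows:
  deltas:
    - [1, 0, 3.5, 12, 0.131, 0, 0]
    - [1, 0, 3, 11.5, 0.131, 0, 0]
    - [1, 0, 3, 11.5, 0.131, 0, 0]
    - [1, 0, 3, 11.5, 0.131, 0, 0]
    - [1, 0, 0, 0, 0, 0, 0]

```text
time_s: 18.42
position: [0.5137, 0.3431, 0.0561]
tool_rot: [0.676, 0.736, 0.012, 0.017]
ft_force: [-0.5, -0.3, -2.1]
grip_width: 0.0132
```

Run:
```python
from h import *
st();eyenow()
plan([(*tcp(.0125,.1,.0155,0),3)],1)
q=read_camera("side");save(q,"s11.png",(230,150,330,235),8)
```

```text
t 18.43 p [0.5137 0.3431 0.0561] psi 94.8 z [ 0.042 -0.006 -0.999] F [-0.5 -0.3 -2.1] T [ 0.02  0.04 -0.03] w 0.0132 q [-0.19  0.8  -0.77  1.77  0.76  0.87  0.33]
eye local 0.0151 0.0963 z 0.0246 tilt 2.4 yaw -0.5 roll -0.5
[[1,1.5,-0.5,4,0.014,0.003,-0.003],[1,1,-0.5,3.5,0.013,0.003,-0.003],[1,1.5,-0.5,4,0.014,0.003,-0.003]]
end [0.5122 0.3469 0.0446] rows 3
```

View pics/s11.png

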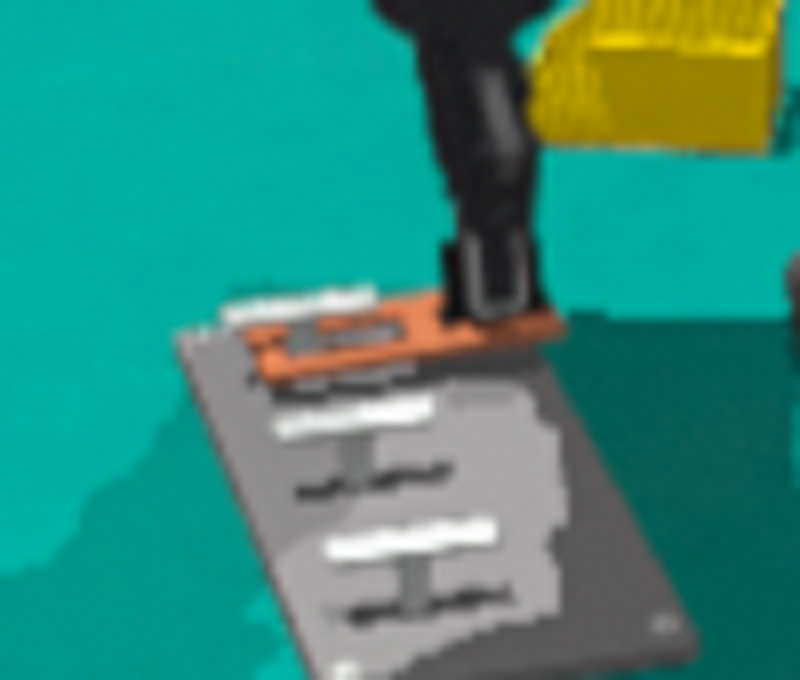

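Run:
```python
from h import *
st();eyenow()
plan([(*tcp(.0125,.1,.0155,0),3)],1)
```

```text
t 18.48 p [0.5121 0.344  0.0568] psi 95.0 z [ 0.044 -0.005 -0.999] F [-0.3  0.3 -1.9] T [0.03 0.05 0.  ] w 0.0128 q [-0.2   0.8  -0.77  1.77  0.77  0.87  0.32]
eye local 0.0137 0.0972 z 0.0252 tilt 2.5 yaw -0.3 roll -0.5
[[1,1,0,4,0.014,0.003,-0.002],[1,1,0,4,0.015,0.003,-0.002],[1,1,0,4.5,0.014,0.003,-0.002]]
end [0.5122 0.3469 0.0443] rows 3
```

>>> send_rows:
  deltas:
    - [1, 0, 0, 0, 0, 0, 0]
    - [1, 0, 0, 0, 0, 0, 0]

```text
time_s: 18.73
position: [0.5106, 0.3454, 0.0586]
tool_rot: [0.674, 0.739, 0.013, 0.019]
ft_force: [0.7, 0.7, -0.8]
grip_width: 0.0128
```

Run:
```python
from h import *
st();eyenow()
plan([(*tcp(.0125,.1,.0155,0),3)],1)
```

```text
t 18.73 p [0.5106 0.3454 0.0586] psi 95.3 z [ 0.045 -0.005 -0.999] F [ 0.7  0.7 -0.8] T [0.03 0.07 0.03] w 0.0128 q [-0.2   0.79 -0.77  1.77  0.76  0.87  0.33]
eye local 0.0123 0.0984 z 0.0269 tilt 2.6 yaw -0.0 roll -0.5
[[1,0.5,0.5,4.5,0.015,0.003,0],[1,0.5,0,5,0.015,0.003,-0.001],[1,0.5,0.5,4.5,0.015,0.003,0]]
end [0.5118 0.3469 0.0446] rows 3
```

>>> send_rows:
  deltas:
    - [1, 0.5, 0.5, 4.5, 0.015, 0.003, 0]
    - [1, 0.5, 0, 5, 0.015, 0.003, 0]
    - [1, 0.5, 0.5, 4.5, 0.015, 0.003, 0]
    - [1, 0, 0, 0, 0, 0, 0]
    - [1, 0, 0, 0, 0, 0, 0]

```text
time_s: 19.35
position: [0.5131, 0.3463, 0.0437]
tool_rot: [0.675, 0.738, -0.001, -0.001]
ft_force: [0.6, 0.1, -0.3]
grip_width: 0.0128
```

Run:
```python
from h import *
st();eyenow()
q=read_camera("side");save(q,"s12.png",(230,150,330,235),8)
```

```text
t 19.35 p [0.5131 0.3463 0.0437] psi 95.1 z [-0.002  0.    -1.   ] F [ 0.6  0.1 -0.3] T [-0.01 -0.08 -0.01] w 0.0128 q [-0.18  0.84 -0.79  1.74  0.74  0.89  0.36]
eye local 0.0135 0.0995 z 0.0148 tilt -0.1 yaw -0.2 roll 0.0
```

View pics/s12.png

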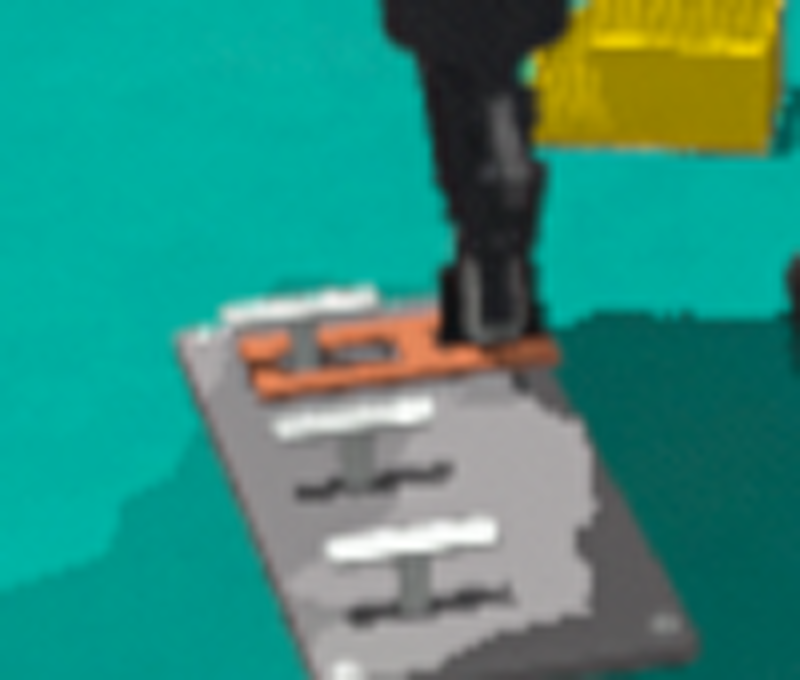

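Run:
```python
from h import *
P=sense()["position"]
plan([(P+[0,0,.1],Rt(95.2),3),((.4946,-.2215,.13),Rt(75.6),None)],-1)
```

```text
[[-1,0,0,-33.5,0,0,0],[-1,0,0,-33,0,0,0],[-1,0,0,-33.5,0,0,0],[-1,-56.5,-7,1.5,0,0,0.034],[-1,-56.5,-5,1,0,0,0.034],[-1,-56.5,-3,1.5,-0.001,0,0.034],[-1,-57,-1,1.5,0,0,0.034],[-1,-57,0.5,1.5,0,0,0.034],[-1,-56.5,2.5,1,0,0,0.035],[-1,-56.5,5,1.5,0,0,0.034]]
[[-1,-56.5,6.5,1.5,-0.001,0,0.034],[-1,-56,8.5,1.5,0,0,0.034],[-1,-56,10.5,1,0,0,0.034]]
end [ 0.4947 -0.2215  0.1302] rows 13
```

>>> send_rows:
  deltas:
    - [0, 0, 0, 0, 0, 0, 0]
    - [0, 0, 0, 0, 0, 0, 0]
    - [0, 0, 0, 0, 0, 0, 0]
    - [0, 0, 0, -33.5, 0, 0, 0]
    - [0, 0, 0, -33, 0, 0, 0]
    - [-1, 0, 0, -33.5, 0, 0, 0]
    - [-1, -56.5, -7, 1.5, 0, 0, 0.034]
    - [-1, -56.5, -5, 1, 0, 0, 0.034]
    - [-1, -56.5, -3, 1.5, 0, 0, 0.034]
    - [-1, -57, -1, 1.5, 0, 0, 0.034]

```text
time_s: 20.65
position: [0.5058, 0.1174, 0.1385]
tool_rot: [0.724, 0.69, -0.001, -0.0]
ft_force: [1.0, -0.2, -0.5]
grip_width: 0.0853
```

>>> send_rows:
  deltas:
    - [-1, -57, 0.5, 1.5, 0, 0, 0.034]
    - [-1, -56.5, 2.5, 1, 0, 0, 0.035]
    - [-1, -56.5, 5, 1.5, 0, 0, 0.034]
    - [-1, -56.5, 6.5, 1.5, 0, 0, 0.034]
    - [-1, -56, 8.5, 1.5, 0, 0, 0.034]
    - [-1, -56, 10.5, 1, 0, 0, 0.034]
    - [-1, 0, 0, 0, 0, 0, 0]
    - [-1, 0, 0, 0, 0, 0, 0]

```text
time_s: 21.65
position: [0.4946, -0.2208, 0.1305]
tool_rot: [0.79, 0.613, -0.0, -0.001]
ft_force: [0.0, -0.0, -0.0]
grip_width: 0.0857
```

Run:
```python
from h import *
q=read_camera("side");save(q,"s13.png",(230,160,410,380),3)
p=read_camera("top");save(p,"t13.png",(150,190,460,320),2.5)
for P in(p,q):
    for r in links(P): print(r)
st()
plan([((.4946,-.2215,.031),Rt(75.6),3)],-1)
```

```text
{'eye': array([ 0.4304, -0.2042]), 'grip': array([ 0.4904, -0.2197]), 'yawdeg': np.float32(-14.5), 'L': 0.1128, 'W': 0.0478}
{'eye': array([0.4523, 0.3452]), 'grip': array([0.514 , 0.3509]), 'yawdeg': np.float32(5.3), 'L': 0.1235, 'W': 0.0502}
{'eye': array([ 0.4622, -0.37  ]), 'grip': array([ 0.523 , -0.3579]), 'yawdeg': np.float32(11.2), 'L': 0.1232, 'W': 0.0516}
{'eye': array([ 0.4128, -0.2027]), 'grip': array([ 0.4731, -0.2173]), 'yawdeg': np.float32(-13.6), 'L': 0.0774, 'W': 0.0503}
{'eye': array([0.4476, 0.3639]), 'grip': array([0.5093, 0.3702]), 'yawdeg': np.float32(5.8), 'L': 0.1137, 'W': 0.0582}
t 21.75 p [ 0.495  -0.2197  0.1308] psi 75.8 z [-0.001  0.    -1.   ] F [-0.5  0.2  0.1] T [ 0.04 -0.04 -0.  ] w 0.0851 q [ 0.92  0.63 -0.86  1.88  0.6   0.91  1.08]
[[-1,-0.5,0,33.5,0,0,0],[-1,-0.5,0,33,0,0,0],[-1,-1,0,33.5,0,0,0]]
end [ 0.4944 -0.2216  0.0308] rows 3
```

View pics/s13.png

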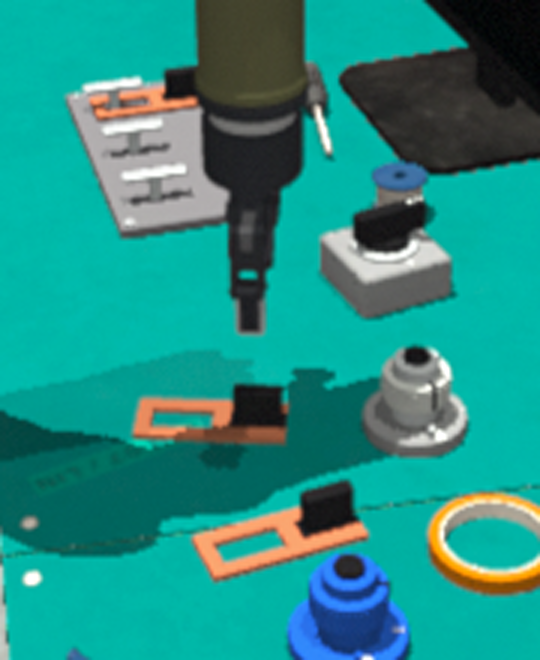

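View pics/t13.png

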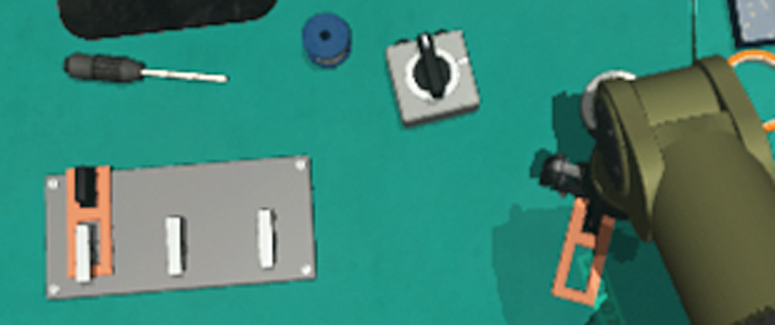

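>>> send_rows:
  deltas:
    - [-1, -0.5, 0, 33.5, 0, 0, 0]
    - [-1, -0.5, 0, 33, 0, 0, 0]
    - [-1, -1, 0, 33.5, 0, 0, 0]
    - [-1, 0, 0, 0, 0, 0, 0]
    - [1, 0, 0, 0, 0, 0, 0]
    - [1, 0, 0, 0, 0, 0, 0]
    - [1, 0, 0, 0, 0, 0, 0]
    - [1, 0, 0, 0, 0, 0, 0]
    - [1, 0, 0, 0, 0, 0, 0]

```text
time_s: 22.88
position: [0.4944, -0.2235, 0.0312]
tool_rot: [0.79, 0.613, -0.0, -0.0]
ft_force: [-0.5, -0.1, 6.3]
grip_width: 0.013
```

Run:
```python
from h import *
st()
p0=sense()["position"]
print(p0[2])
off=(.062,0,p0[2]-.0025)
plan([(p0+[0,0,.09],Rt(75.6),3),(*tcp(-.075,0,.12,0,off),None)],1)
```

```text
t 22.88 p [ 0.4944 -0.2235  0.0312] psi 75.6 z [-0.001 -0.001 -1.   ] F [-0.5 -0.1  6.3] T [0.13 0.18 0.02] w 0.013 q [ 0.83  0.76 -0.73  1.96  0.77  0.72  0.95]
0.031193808258790885
[[1,0,0,-30,0,0,0],[1,0,0,-30,0,0,0],[1,0,0,-30,0,0,0],[1,48,-19.5,-3,0,0,-0.038],[1,49,-17,-3,0,0,-0.039],[1,49.5,-15.5,-3,0,0,-0.038],[1,50,-14,-3.5,0,0,-0.038],[1,50.5,-11.5,-3,0,0,-0.038],[1,51,-10,-3,0,0,-0.039],[1,51,-7.5,-3,-0.001,0,-0.038]]
[[1,51.5,-6,-3,0,0,-0.038],[1,51.5,-4,-3,0,0.001,-0.039]]
end [0.4341 0.239  0.1485] rows 12
```

>>> send_rows:
  deltas:
    - [1, 0, 0, -30, 0, 0, 0]
    - [1, 0, 0, -30, 0, 0, 0]
    - [1, 0, 0, -30, 0, 0, 0]
    - [1, 48, -19.5, -3, 0, 0, -0.038]
    - [1, 49, -17, -3, 0, 0, -0.039]
    - [1, 49.5, -15.5, -3, 0, 0, -0.038]
    - [1, 50, -14, -3.5, 0, 0, -0.038]
    - [1, 50.5, -11.5, -3, 0, 0, -0.038]
    - [1, 51, -10, -3, 0, 0, -0.039]
    - [1, 51, -7.5, -3, 0, 0, -0.038]

```text
time_s: 24.12
position: [0.4469, 0.1376, 0.1421]
tool_rot: [0.701, 0.713, -0.001, -0.0]
ft_force: [1.8, 0.6, -2.2]
grip_width: 0.0133
```

>>> send_rows:
  deltas:
    - [1, 51.5, -6, -3, 0, 0, -0.038]
    - [1, 51.5, -4, -3, 0, 0, -0.039]
    - [1, 0, 0, 0, 0, 0, 0]
    - [1, 0, 0, 0, 0, 0, 0]
    - [1, 0, 0, 0, 0, 0, 0]

```text
time_s: 24.75
position: [0.434, 0.2373, 0.1477]
tool_rot: [0.674, 0.739, -0.001, -0.0]
ft_force: [-0.2, 0.0, -2.2]
grip_width: 0.0128
```

```bash
cat >> h.py <<'E'
def held(P,off=(.062,0,.029)):
    s=sense();z=s["position"][2]-off[2]+.0025
    for r in links(P,z=z,roi=(.2,.6,-.3,.5),amin=.0008):
        d=(r["grip"]-r["eye"])/.062
        print("held nose-based eye",(r["eye"]+d*(.061-r["L"]/2)).round(4),r["yawdeg"],r["L"],r["W"])
    print("expected",(s["position"][:2]-Ro.from_quat(s["tool_rot"]).as_matrix()[:2,1]*.062).round(4))
E
python3 - <<'E'
from h import *
st();eyenow((.062,0,.0287))
q=read_camera("side");save(q,"s14.png",(230,130,350,235),6)
held(q)
plan([(*tcp(-.070,0,.12,30,(.062,0,.0287)),4),(*tcp(-.066,0,.0385,30,(.062,0,.0287)),3)],1)
E
```

```text
t 24.75 p [0.434  0.2373 0.1477] psi 95.2 z [-0.002 -0.001 -1.   ] F [-0.2  0.  -2.2] T [ 0.02 -0.05  0.01] w 0.0128 q [ 0.07  0.57 -0.94  1.98  0.59  0.9   0.48]
eye local -0.0754 -0.0018 z 0.1191 tilt -0.1 yaw -0.1 roll -0.1
held nose-based eye [0.4375 0.1352] 5.4 0.1073 0.0502
held nose-based eye [0.3724 0.2315] 5.1 0.0954 0.0511
expected [0.3723 0.2317]
[[1,0.5,-4.5,-7,-0.131,0,0],[1,0.5,-3.5,-7.5,-0.132,0.001,-0.001],[1,0.5,-2,-8,-0.131,0,0],[1,0.5,-1.5,-8,-0.132,0,0],[1,0,-12.5,24,0,0,0],[1,0,-12.5,24.5,0,0,0],[1,0,-12.5,24,0,0,0]]
end [0.4204 0.2381 0.0942] rows 7
```

View pics/s14.png

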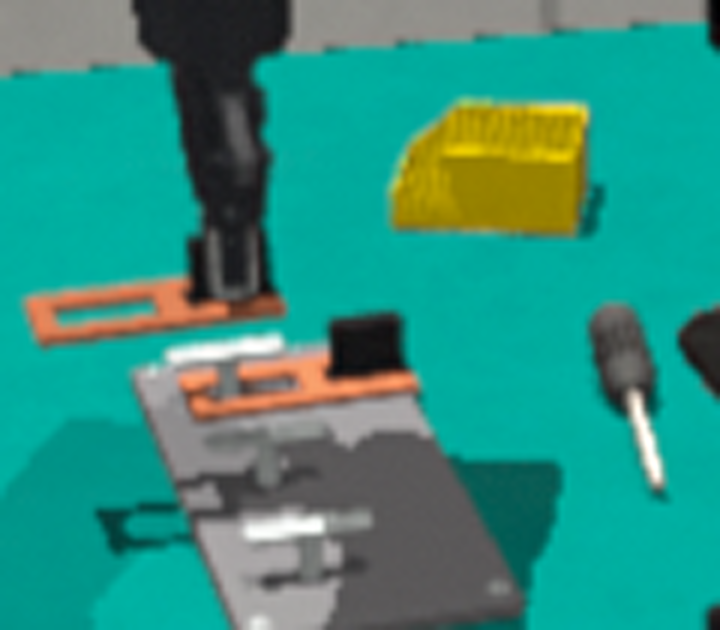

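>>> send_rows:
  deltas:
    - [1, 0.5, -4.5, -7, -0.131, 0, 0]
    - [1, 0.5, -3.5, -7.5, -0.132, 0, 0]
    - [1, 0.5, -2, -8, -0.131, 0, 0]
    - [1, 0.5, -1.5, -8, -0.132, 0, 0]
    - [1, 0, -12.5, 24, 0, 0, 0]
    - [1, 0, -12.5, 24.5, 0, 0, 0]
    - [1, 0, -12.5, 24, 0, 0, 0]
    - [1, 0, 0, 0, 0, 0, 0]
    - [1, 0, 0, 0, 0, 0, 0]

```text
time_s: 25.92
position: [0.4198, 0.237, 0.0926]
tool_rot: [0.654, 0.716, 0.177, 0.166]
ft_force: [0.3, 0.2, -1.3]
grip_width: 0.0128
```

Run:
```python
from h import *
o=(.062,0,.0287)
st();eyenow(o)
q=read_camera("side");save(q,"s15.png",(230,150,330,235),8)
plan([(*tcp(-.028,0,.0385,30,o),4),(*tcp(.010,0,.0385,30,o),3)],1)
```

```text
t 25.93 p [0.4198 0.237  0.0926] psi 95.1 z [ 0.47   0.036 -0.882] F [ 0.3  0.2 -1.3] T [-0.01  0.61  0.02] w 0.0128 q [-0.37  0.5  -0.59  2.45  1.76  0.62 -0.87]
eye local -0.0687 -0.001 z 0.0381 tilt 28.1 yaw -0.0 roll -0.4
[[1,0,8.5,4.5,-0.008,0.002,0],[1,0.5,9,4,-0.008,0.002,0],[1,0,8.5,4.5,-0.008,0.001,0],[1,0,8.5,4.5,-0.008,0.002,-0.001],[1,0,11,6.5,0,0,0],[1,0,11,6,0,0,0],[1,0,11,6.5,0,0,0]]
end [0.4963 0.2448 0.0944] rows 7
```

View pics/s15.png

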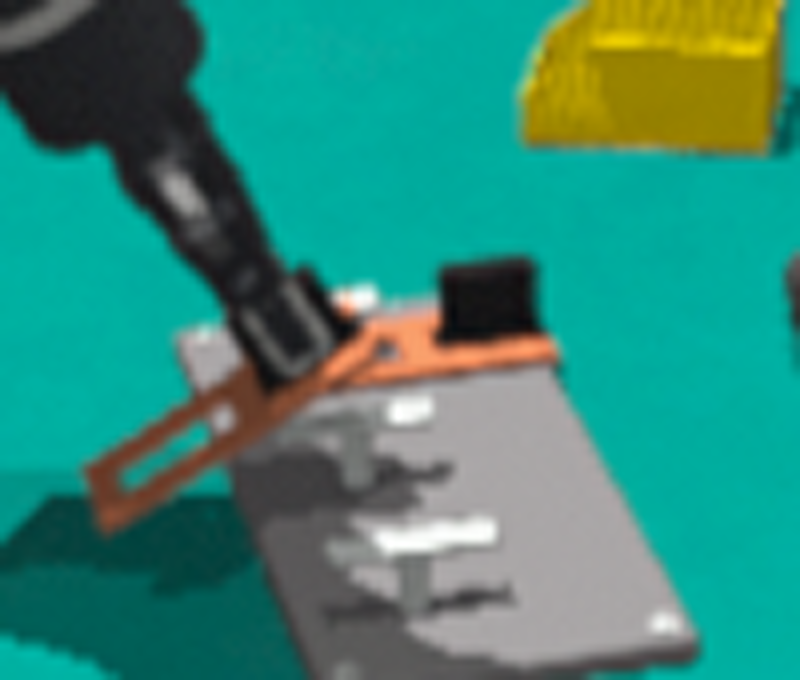

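>>> send_rows:
  deltas:
    - [1, 0, 8.5, 4.5, -0.008, 0.002, 0]
    - [1, 0.5, 9, 4, -0.008, 0.002, 0]
    - [1, 0, 8.5, 4.5, -0.008, 0.001, 0]
    - [1, 0, 8.5, 4.5, -0.008, 0.002, 0]
    - [1, 0, 0, 0, 0, 0, 0]

```text
time_s: 26.6
position: [0.4586, 0.2413, 0.0933]
tool_rot: [0.651, 0.714, 0.191, 0.174]
ft_force: [-0.0, 0.2, -1.7]
grip_width: 0.0128
```

Run:
```python
from h import *
o=(.062,0,.0287)
st();eyenow(o)
q=read_camera("side");save(q,"s16.png",(230,150,330,235),8)
plan([(*tcp(.010,0,.0385,30,o),3)],1)
```

```text
t 26.6 p [0.4586 0.2413 0.0933] psi 95.3 z [ 0.497  0.046 -0.866] F [-0.   0.2 -1.7] T [-0.05  0.73  0.  ] w 0.0128 q [-0.33  0.53 -0.57  2.39  1.82  0.62 -0.84]
eye local -0.0279 -0.0002 z 0.0374 tilt 30.0 yaw -0.0 roll -0.0
[[1,0,11.5,6,0,0,0],[1,0,11,6,0,0,0],[1,0,11.5,6,0,0,0]]
end [0.4963 0.2448 0.0945] rows 3
```

View pics/s16.png

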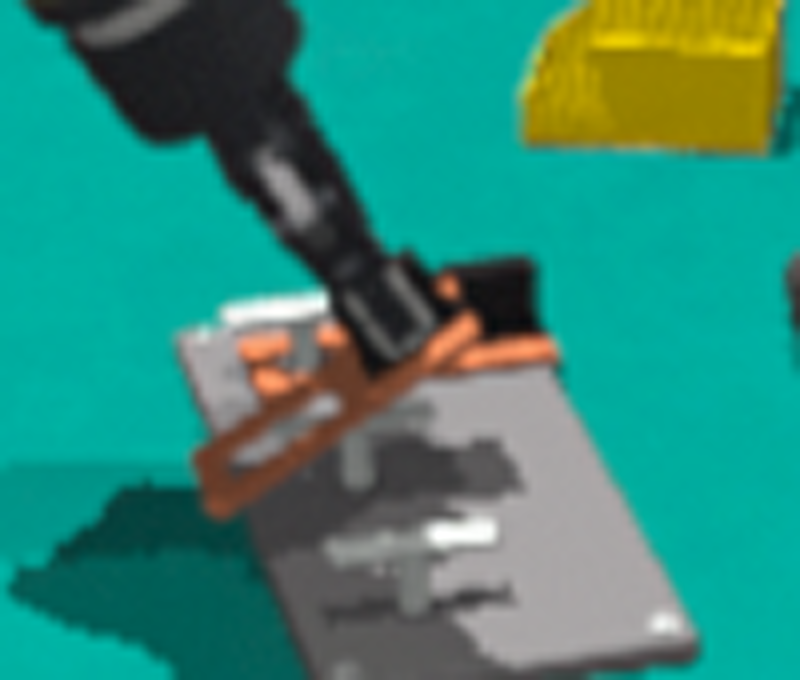

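Threaded; draw to +x.

>>> send_rows:
  deltas:
    - [1, 0, 11.5, 6, 0, 0, 0]
    - [1, 0, 11, 6, 0, 0, 0]
    - [1, 0, 11.5, 6, 0, 0, 0]
    - [1, 0, 0, 0, 0, 0, 0]
    - [1, 0, 0, 0, 0, 0, 0]

```text
time_s: 27.28
position: [0.4953, 0.245, 0.0945]
tool_rot: [0.65, 0.715, 0.191, 0.174]
ft_force: [-0.0, 1.5, -0.6]
grip_width: 0.0131
```

Run:
```python
from h import *
o=(.062,0,.0287)
st();eyenow(o)
w=[]
for f in (25,20,15,10,5,0): w.append((*tcp(-.0112+.025*np.cos(np.radians(f)),0,.026+.025*np.sin(np.radians(f)),f,o),1))
plan(w,1)
```

```text
t 27.27 p [0.4953 0.245  0.0945] psi 95.4 z [ 0.496  0.047 -0.867] F [-0.   1.5 -0.6] T [-0.02  0.68  0.04] w 0.0131 q [-0.3   0.54 -0.53  2.31  1.78  0.57 -0.72]
eye local 0.009 0.0 z 0.0387 tilt 29.9 yaw 0.1 roll -0.0
[[1,0,3.5,8.5,0.085,0,0.001],[1,0,2,7.5,0.088,0,0],[1,0,2,8,0.087,0,0],[1,0,2.5,7.5,0.087,0,0],[1,0,2,7.5,0.087,0,0],[1,0,2,8,0.088,0,0]]
end [0.5224 0.2475 0.0546] rows 6
```

>>> send_rows:
  deltas:
    - [1, 0, 3.5, 8.5, 0.085, 0, 0]
    - [1, 0, 2, 7.5, 0.088, 0, 0]
    - [1, 0, 2, 8, 0.087, 0, 0]
    - [1, 0, 2.5, 7.5, 0.087, 0, 0]
    - [1, 0, 2, 7.5, 0.087, 0, 0]
    - [1, 0, 2, 8, 0.088, 0, 0]
    - [1, 0, 0, 0, 0, 0, 0]
    - [1, 0, 0, 0, 0, 0, 0]
    - [1, 0, 0, 0, 0, 0, 0]

```text
time_s: 28.4
position: [0.522, 0.2467, 0.0564]
tool_rot: [0.673, 0.74, 0.005, 0.007]
ft_force: [-0.2, 0.1, -1.4]
grip_width: 0.0133
```

Run:
```python
from h import *
o=(.062,0,.0287)
st();eyenow(o)
q=read_camera("side");save(q,"s17.png",(230,150,330,235),8)
plan([(*tcp(.0125,0,.0148,0,o),3)],1)
```

```text
t 28.4 p [0.522  0.2467 0.0564] psi 95.4 z [ 0.018 -0.003 -1.   ] F [-0.2  0.1 -1.4] T [0.02 0.01 0.04] w 0.0133 q [-0.04  0.75 -0.73  1.86  0.71  0.8   0.5 ]
eye local 0.0137 -0.0009 z 0.0266 tilt 1.0 yaw 0.1 roll -0.2
[[1,0.5,-0.5,4.5,0.006,0.001,0],[1,0,0,4,0.006,0.002,0.001],[1,0,-0.5,4.5,0.005,0.001,0]]
end [0.5213 0.2471 0.0434] rows 3
```

View pics/s17.png

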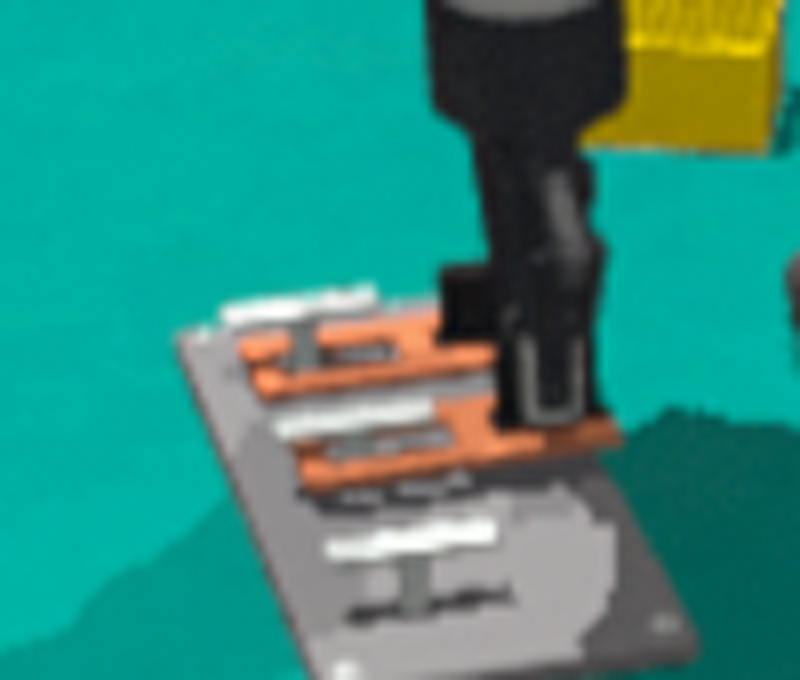

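>>> send_rows:
  deltas:
    - [1, 0.5, -0.5, 4.5, 0.006, 0.001, 0]
    - [1, 0, 0, 4, 0.006, 0.002, 0]
    - [1, 0, -0.5, 4.5, 0.005, 0.001, 0]
    - [1, 0, 0, 0, 0, 0, 0]
    - [1, 0, 0, 0, 0, 0, 0]

```text
time_s: 29.08
position: [0.5221, 0.2467, 0.0432]
tool_rot: [0.674, 0.739, -0.0, -0.0]
ft_force: [-1.8, -1.3, 5.7]
grip_width: 0.0132
```

Run:
```python
from h import *
o=(.062,0,.0287)
st();eyenow(o)
q=read_camera("side");save(q,"s18.png",(230,150,330,235),8)
P=sense()["position"]
plan([(P+[0,0,.1],Rt(95.2),3),((.5235,-.356,.13),Rt(101.4),None)],-1)
```

```text
t 29.07 p [0.5221 0.2467 0.0432] psi 95.3 z [-0.001  0.    -1.   ] F [-1.8 -1.3  5.7] T [-0.32  0.29  0.02] w 0.0132 q [-0.04  0.77 -0.73  1.86  0.71  0.79  0.51]
eye local 0.0132 -0.0006 z 0.0146 tilt -0.0 yaw -0.1 roll 0.0
[[-1,0,0,-33.5,0,0,0],[-1,0,0,-33,0,0,0],[-1,0,0,-33.5,0,0,0],[-1,-54.5,-5,1,0,0,-0.01],[-1,-54.5,-5.5,1.5,0,0,-0.009],[-1,-54.5,-6,1,0,0,-0.01],[-1,-54.5,-6.5,1.5,0,0,-0.01],[-1,-54.5,-7,1,0,0,-0.01],[-1,-54,-7.5,1,0,0,-0.009],[-1,-54.5,-8,1.5,0,0,-0.01]]
[[-1,-54,-8.5,1,0,0,-0.01],[-1,-54,-9.5,1.5,-0.001,0,-0.009],[-1,-54,-9.5,1,0,0,-0.01],[-1,-53.5,-10,1,0,0,-0.01]]
end [ 0.5237 -0.3558  0.1301] rows 14
```

View pics/s18.png

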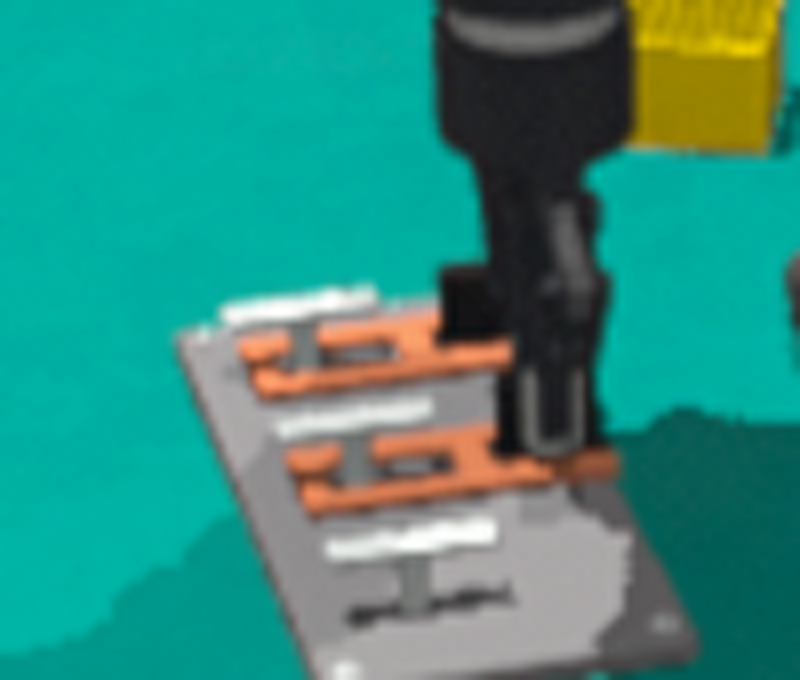

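>>> send_rows:
  deltas:
    - [0, 0, 0, 0, 0, 0, 0]
    - [0, 0, 0, 0, 0, 0, 0]
    - [0, 0, 0, 0, 0, 0, 0]
    - [0, 0, 0, -33.5, 0, 0, 0]
    - [0, 0, 0, -33, 0, 0, 0]
    - [-1, 0, 0, -33.5, 0, 0, 0]
    - [-1, -54.5, -5, 1, 0, 0, -0.01]
    - [-1, -54.5, -5.5, 1.5, 0, 0, -0.009]
    - [-1, -54.5, -6, 1, 0, 0, -0.01]
    - [-1, -54.5, -6.5, 1.5, 0, 0, -0.01]

```text
time_s: 30.38
position: [0.5224, 0.0258, 0.1379]
tool_rot: [0.659, 0.752, -0.0, -0.0]
ft_force: [1.3, -0.4, -1.1]
grip_width: 0.0856
```

>>> send_rows:
  deltas:
    - [-1, -54.5, -7, 1, 0, 0, -0.01]
    - [-1, -54, -7.5, 1, 0, 0, -0.009]
    - [-1, -54.5, -8, 1.5, 0, 0, -0.01]
    - [-1, -54, -8.5, 1, 0, 0, -0.01]
    - [-1, -54, -9.5, 1.5, 0, 0, -0.009]
    - [-1, -54, -9.5, 1, 0, 0, -0.01]
    - [-1, 0, 0, 0, 0, 0, 0]

```text
time_s: 31.25
position: [0.5219, -0.3072, 0.1294]
tool_rot: [0.64, 0.768, -0.001, -0.001]
ft_force: [-0.1, 1.1, -0.3]
grip_width: 0.0856
```

Run:
```python
from h import *
q=read_camera("side");save(q,"s19.png",(230,160,410,380),3)
p=read_camera("top");save(p,"t19.png",(150,190,460,320),2.5)
for P in(p,q):
    for r in links(P,amin=.001): print(r)
st()
plan([((.5235,-.356,.13),Rt(101.4),None)],-1)
```

```text
{'eye': array([ 0.4516, -0.3705]), 'grip': array([ 0.5123, -0.3583]), 'yawdeg': np.float32(11.4), 'L': 0.0978, 'W': 0.0469}
{'eye': array([0.4501, 0.2382]), 'grip': array([0.5113, 0.2288]), 'yawdeg': np.float32(-8.8), 'L': 0.1247, 'W': 0.05}
{'eye': array([0.4523, 0.3452]), 'grip': array([0.514, 0.351]), 'yawdeg': np.float32(5.4), 'L': 0.1235, 'W': 0.0502}
{'eye': array([ 0.4626, -0.371 ]), 'grip': array([ 0.5235, -0.3589]), 'yawdeg': np.float32(11.2), 'L': 0.1232, 'W': 0.0495}
{'eye': array([0.4512, 0.2568]), 'grip': array([0.5125, 0.2473]), 'yawdeg': np.float32(-8.9), 'L': 0.126, 'W': 0.0583}
{'eye': array([0.4527, 0.3644]), 'grip': array([0.5144, 0.37  ]), 'yawdeg': np.float32(5.2), 'L': 0.1241, 'W': 0.0585}
t 31.35 p [ 0.5232 -0.3014  0.1304] psi 100.8 z [-0.001  0.001 -1.   ] F [-0.4  0.3  0.3] T [0.04 0.02 0.02] w 0.0857 q [ 1.    0.73 -0.9   1.71  0.65  1.03  1.63]
[[-1,-53.5,-10,0.5,-0.001,-0.002,-0.011]]
end [ 0.5234 -0.3558  0.1298] rows 1
```

View pics/s19.png

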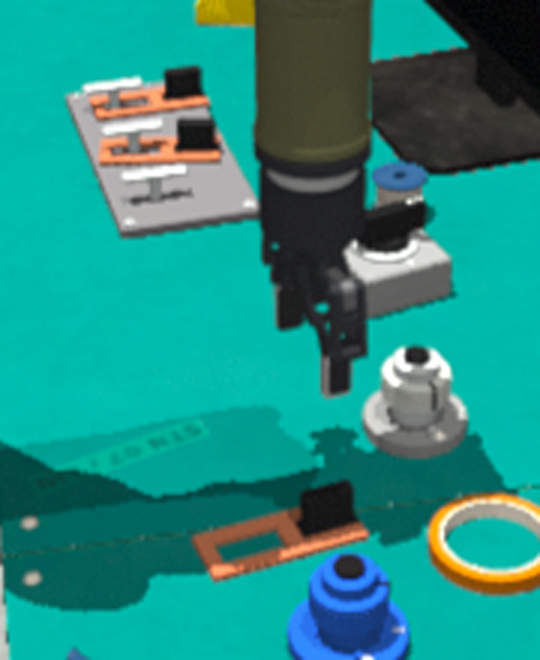

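View pics/t19.png

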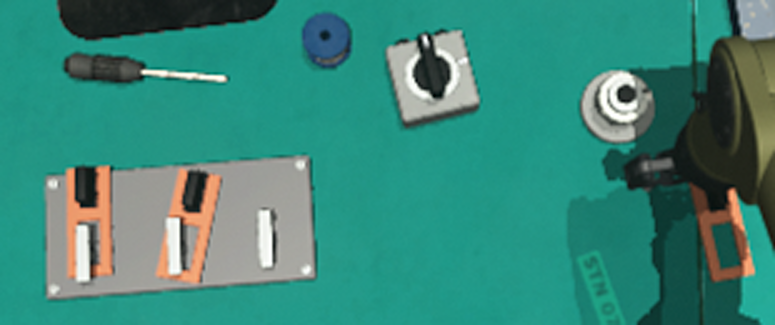

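Run:
```python
from h import *
p=read_camera("top")
print(spot_in(p,"collar_grip"))
q=read_camera("side")
for r in spot_in(q,"collar_grip"):
    l,t,w,h=r["extent"];print(r["conf"],atz(q,l+w/2,t+h/2,.045))
plan([((.5235,-.356,.13),Rt(101.4),None),((.5235,-.356,.031),Rt(101.4),3)],-.4)
```

```text
[{'extent': [390.0, 226.3, 10.4, 11.1], 'conf': 0.49}]
0.77 [ 0.61355654 -0.27274192  0.045     ]
0.75 [ 0.51279707 -0.48701221  0.045     ]
[[-0.4,-55,-11,1,-0.001,-0.001,-0.007],[-0.4,0,0,33,0,0,0],[-0.4,0,0,33,0,0,0],[-0.4,0,0,33,0,0,0]]
end [ 0.5237 -0.3558  0.031 ] rows 4
```

>>> send_rows:
  deltas:
    - [-0.4, -55, -11, 1, 0, -0.001, -0.007]
    - [-0.4, 0, 0, 0, 0, 0, 0]
    - [-0.4, 0, 0, 0, 0, 0, 0]

```text
time_s: 31.92
position: [0.5233, -0.3563, 0.1298]
tool_rot: [0.634, 0.773, -0.0, -0.0]
ft_force: [0.3, 0.9, 1.5]
grip_width: 0.0601
```

Run:
```python
from h import *
st()
plan([((.5235,-.356,.031),Rt(101.4),3)],-.4)
q=read_camera("side");save(q,"s20.png",(280,270,420,380),5)
```

```text
t 31.93 p [ 0.5233 -0.3563  0.1298] psi 101.3 z [-0.001 -0.    -1.   ] F [0.3 0.9 1.5] T [-0.01  0.04 -0.  ] w 0.0601 q [ 1.06  0.77 -0.9   1.63  0.67  1.07  1.73]
[[-0.4,0,0,33,0,0,0],[-0.4,0,0,33,0,0,0],[-0.4,0.5,0.5,33,0,0,0]]
end [ 0.5236 -0.3557  0.0308] rows 3
```

View pics/s20.png

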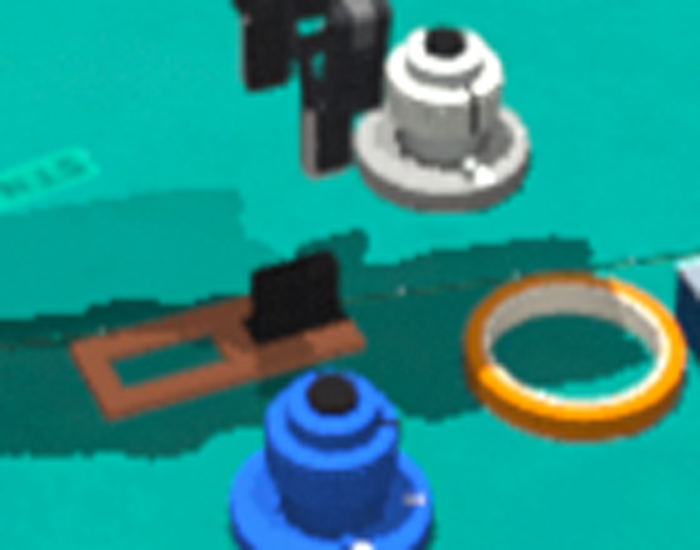

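>>> send_rows:
  deltas:
    - [-0.4, 0, 0, 33, 0, 0, 0]
    - [-0.4, 0, 0, 33, 0, 0, 0]
    - [-0.4, 0.5, 0.5, 33, 0, 0, 0]
    - [-0.4, 0, 0, 0, 0, 0, 0]
    - [1, 0, 0, 0, 0, 0, 0]
    - [1, 0, 0, 0, 0, 0, 0]
    - [1, 0, 0, 0, 0, 0, 0]
    - [1, 0, 0, 0, 0, 0, 0]

```text
time_s: 32.98
position: [0.5242, -0.3572, 0.0324]
tool_rot: [0.634, 0.773, -0.0, 0.001]
ft_force: [-0.5, 0.7, 7.3]
grip_width: 0.013
```

Run:
```python
from h import *
st()
p0=sense()["position"];off=(.062,0,p0[2]-.0025);print(off)
plan([(p0+[0,0,.09],Rt(101.4),3),(*tcp(-.063,-.1,.12,0,off),None)],1)
```

```text
t 32.98 p [ 0.5242 -0.3572  0.0324] psi 101.2 z [ 0.001 -0.002 -1.   ] F [-0.5  0.7  7.3] T [0.16 0.2  0.02] w 0.013 q [ 1.01  0.88 -0.81  1.71  0.78  0.91  1.64]
(0.062, 0, np.float64(0.02986274538439059))
[[1,0,0,-30,0,0,0],[1,0,0,-30,0,0,0],[1,0,0,-30,0,0,0],[1,55.5,3.5,-3,0,0,0.011],[1,56,2.5,-3.5,0,0,0.012],[1,56,2,-3,0,0.001,0.011],[1,55.5,1.5,-3,0,0,0.012],[1,56,0.5,-3.5,0.001,0,0.011],[1,55.5,0.5,-3,0,0,0.012],[1,56,-1,-3,0,0.001,0.011]]
[[1,56,-1,-3,0,0,0.012],[1,55.5,-2,-3,0,0,0.011]]
end [0.4552 0.1406 0.1497] rows 12
```

>>> send_rows:
  deltas:
    - [1, 0, 0, -30, 0, 0, 0]
    - [1, 0, 0, -30, 0, 0, 0]
    - [1, 0, 0, -30, 0, 0, 0]
    - [1, 55.5, 3.5, -3, 0, 0, 0.011]
    - [1, 56, 2.5, -3.5, 0, 0, 0.012]
    - [1, 56, 2, -3, 0, 0, 0.011]
    - [1, 55.5, 1.5, -3, 0, 0, 0.012]
    - [1, 56, 0.5, -3.5, 0, 0, 0.011]
    - [1, 55.5, 0.5, -3, 0, 0, 0.012]
    - [1, 56, -1, -3, 0, 0, 0.011]

```text
time_s: 34.22
position: [0.4694, 0.0317, 0.1431]
tool_rot: [0.665, 0.747, -0.0, 0.0]
ft_force: [0.6, 0.5, -1.4]
grip_width: 0.0128
```

>>> send_rows:
  deltas:
    - [1, 56, -1, -3, 0, 0, 0.012]
    - [1, 55.5, -2, -3, 0, 0, 0.011]
    - [1, 0, 0, 0, 0, 0, 0]
    - [1, 0, 0, 0, 0, 0, 0]
    - [1, 0, 0, 0, 0, 0, 0]

```text
time_s: 34.85
position: [0.4547, 0.1389, 0.1482]
tool_rot: [0.674, 0.739, -0.001, 0.0]
ft_force: [-0.2, 0.2, -1.2]
grip_width: 0.0128
```

Run:
```python
from h import *
o=(.062,0,.0298)
st();eyenow(o)
q=read_camera("side");save(q,"s21.png",(230,130,350,235),6)
held(q,o)
plan([(*tcp(-.062,-.1,.12,28,o),5),(*tcp(-.060,-.1,.0385,28,o),4)],1)
```

```text
t 34.85 p [0.4547 0.1389 0.1482] psi 95.2 z [-0.001 -0.002 -1.   ] F [-0.2  0.2 -1.2] T [ 0.02 -0.06  0.01] w 0.0128 q [ 0.26  0.52 -0.89  2.02  0.54  0.85  0.72]
eye local -0.064 -0.1016 z 0.1185 tilt -0.1 yaw -0.1 roll -0.1
held nose-based eye [0.4355 0.0415] -9.9 0.1092 0.0494
held nose-based eye [0.3922 0.1327] 4.9 0.0978 0.055
held nose-based eye [0.4975 0.1271] 5.7 0.0484 0.0207
expected [0.393  0.1333]
[[1,0.5,-4,-5.5,-0.098,0,0],[1,0,-3,-5.5,-0.098,0.001,-0.001],[1,0.5,-3,-6.5,-0.098,0,0],[1,0.5,-2,-6,-0.098,0.001,-0.001],[1,0,-1.5,-6.5,-0.098,0,0],[1,0,-9,18,0,0,0],[1,0,-9.5,18.5,0,0,0],[1,0,-9,18,0,0,0],[1,0,-9,18,0,0,0]]
end [0.4373 0.1389 0.0942] rows 9
```

View pics/s21.png

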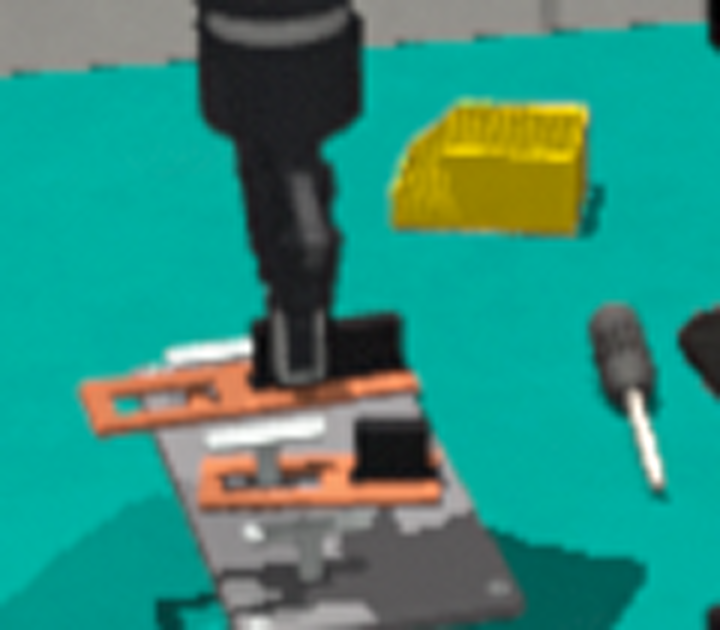

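Run:
```python
from h import *
o=(.062,0,.0298)
plan([(*tcp(-.050,-.1,.12,28,o),5),(*tcp(-.046,-.1,.0395,28,o),4)],1)
```

```text
[[1,0.5,-1.5,-5.5,-0.098,0,0],[1,0,-1,-5.5,-0.098,0.001,-0.001],[1,0.5,-0.5,-5.5,-0.098,0,0],[1,0.5,0.5,-5.5,-0.098,0.001,-0.001],[1,0,0.5,-6,-0.098,0,0],[1,0,-8.5,18.5,0,0,0],[1,0,-8.5,18,0,0,0],[1,0,-8.5,18.5,0,0,0],[1,0,-9,18,0,0,0]]
end [0.4509 0.1401 0.0949] rows 9
```

>>> send_rows:
  deltas:
    - [1, 0.5, -1.5, -5.5, -0.098, 0, 0]
    - [1, 0, -1, -5.5, -0.098, 0, 0]
    - [1, 0.5, -0.5, -5.5, -0.098, 0, 0]
    - [1, 0.5, 0.5, -5.5, -0.098, 0, 0]
    - [1, 0, 0.5, -6, -0.098, 0, 0]
    - [1, 0, 0, 0, 0, 0, 0]
    - [1, 0, 0, 0, 0, 0, 0]

```text
time_s: 35.78
position: [0.4495, 0.1398, 0.1741]
tool_rot: [0.656, 0.719, 0.168, 0.158]
ft_force: [-0.7, 0.6, -1.9]
grip_width: 0.0134
```

Run:
```python
from h import *
o=(.062,0,.0298)
st();eyenow(o)
q=read_camera("side");save(q,"s22.png",(230,150,330,235),8)
plan([(*tcp(-.046,-.1,.0395,28,o),4)],1)
```

```text
t 35.77 p [0.4495 0.1398 0.1741] psi 95.1 z [ 0.447  0.035 -0.894] F [-0.7  0.6 -1.9] T [0.   0.51 0.01] w 0.0134 q [-0.04  0.26 -0.54  2.38  1.27  0.35 -0.06]
eye local -0.049 -0.1005 z 0.1197 tilt 26.6 yaw -0.0 roll -0.4
[[1,0,-8.5,18,-0.006,0.002,0],[1,0.5,-8.5,17.5,-0.006,0.001,-0.001],[1,0,-9,18,-0.006,0.002,0],[1,0,-9,17.5,-0.006,0.002,0]]
end [0.451  0.1402 0.0949] rows 4
```

View pics/s22.png

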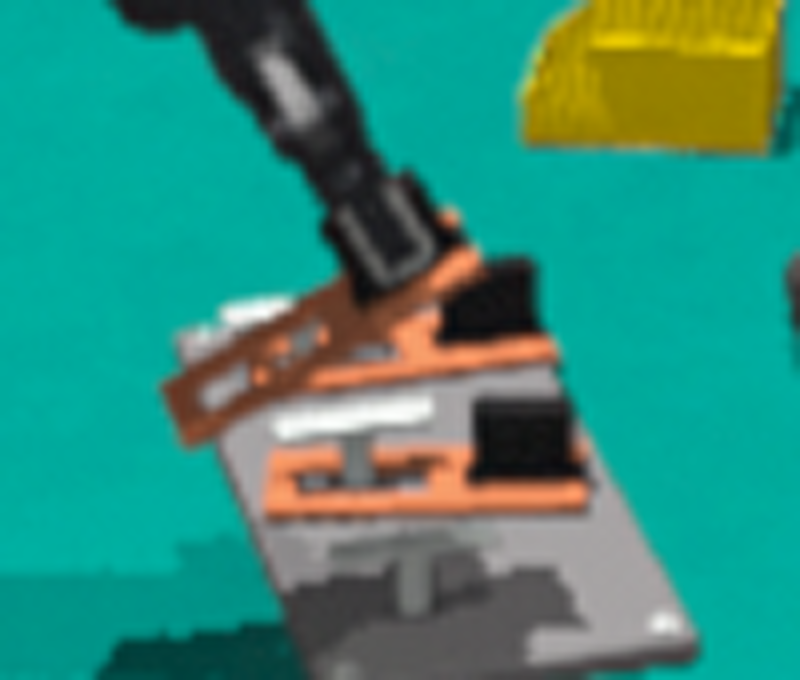

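>>> send_rows:
  deltas:
    - [1, 0, -8.5, 18, -0.006, 0.002, 0]
    - [1, 0.5, -8.5, 17.5, -0.006, 0.001, 0]
    - [1, 0, 0, 0, 0, 0, 0]
    - [1, 0, 0, 0, 0, 0, 0]

```text
time_s: 36.33
position: [0.4504, 0.1402, 0.1349]
tool_rot: [0.655, 0.718, 0.173, 0.161]
ft_force: [0.2, -0.6, -0.8]
grip_width: 0.0128
```

Run:
```python
from h import *
o=(.062,0,.0298)
st();eyenow(o)
plan([(*tcp(-.046,-.1,.0395,28,o),2)],1)
```

```text
t 36.33 p [0.4504 0.1402 0.1349] psi 95.2 z [ 0.458  0.039 -0.888] F [ 0.2 -0.6 -0.8] T [-0.06  0.58 -0.03] w 0.0128 q [-0.11  0.35 -0.49  2.45  1.74  0.37 -0.54]
eye local -0.0474 -0.1002 z 0.08 tilt 27.3 yaw -0.0 roll -0.2
[[1,0,-9,18,-0.006,0.002,0],[1,0,-9,18,-0.006,0.002,-0.001]]
end [0.4511 0.1402 0.0947] rows 2
```

Run:
```python
from h import *
o=(.062,0,.0298)
plan([(*tcp(-.041,-.1,.0395,27.3,o),3)],1)
```

```text
[[1,0,-4.5,13,0,0.001,0],[1,0,-4,13,0,0.002,0],[1,0,-4.5,13,0.001,0.001,-0.001]]
end [0.4568 0.1407 0.0943] rows 3
```

>>> send_rows:
  deltas:
    - [1, 0, -4.5, 13, 0, 0.001, 0]
    - [1, 0, -4, 13, 0, 0.002, 0]
    - [1, 0, -4.5, 13, 0, 0.001, 0]
    - [1, 0, 0, 0, 0, 0, 0]
    - [1, 0, 0, 0, 0, 0, 0]

```text
time_s: 36.95
position: [0.4567, 0.1408, 0.0949]
tool_rot: [0.654, 0.718, 0.175, 0.16]
ft_force: [1.1, -0.7, -1.3]
grip_width: 0.0129
```

Run:
```python
from h import *
o=(.062,0,.0298)
st();eyenow(o)
q=read_camera("side");save(q,"s23.png",(230,150,330,235),8)
plan([(*tcp(.0105,-.1,.0385,27.3,o),5)],1)
```

```text
t 36.95 p [0.4567 0.1408 0.0949] psi 95.3 z [ 0.458  0.043 -0.888] F [ 1.1 -0.7 -1.3] T [-0.1   0.63  0.02] w 0.0129 q [-0.06  0.48 -0.58  2.48  1.99  0.5  -0.8 ]
eye local -0.041 -0.1 z 0.0399 tilt 27.4 yaw -0.0 roll 0.0
[[1,0,9,5,0,0,0],[1,0,9,5,0,0,0],[1,0,9,5,0,0,0],[1,0,9,5,0,0,0],[1,0,9,5,0,0,0]]
end [0.508  0.1457 0.0936] rows 5
```

View pics/s23.png

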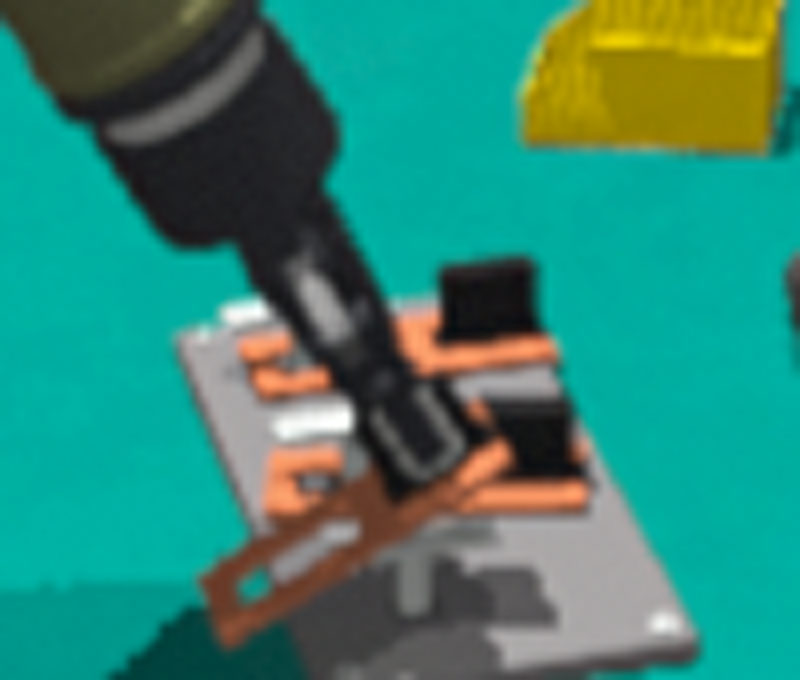

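>>> send_rows:
  deltas:
    - [1, 0, 9, 5, 0, 0, 0]
    - [1, 0, 9, 5, 0, 0, 0]
    - [1, 0, 9, 5, 0, 0, 0]
    - [1, 0, 9, 5, 0, 0, 0]
    - [1, 0, 9, 5, 0, 0, 0]
    - [1, 0, 0, 0, 0, 0, 0]
    - [1, 0, 0, 0, 0, 0, 0]

```text
time_s: 37.88
position: [0.5072, 0.1458, 0.0925]
tool_rot: [0.654, 0.718, 0.175, 0.159]
ft_force: [0.1, -0.9, -1.0]
grip_width: 0.0134
```

Run:
```python
from h import *
o=(.062,0,.0298)
st();eyenow(o)
w=[]
for f in (22.5,18,13.5,9,4.5,0): w.append((*tcp(-.0112+.025*np.cos(np.radians(f)),-.1,.026+.025*np.sin(np.radians(f)),f,o),1))
plan(w,1)
q=read_camera("side");save(q,"s24.png",(230,150,330,235),8)
```

```text
t 37.88 p [0.5072 0.1458 0.0925] psi 95.4 z [ 0.457  0.043 -0.888] F [ 0.1 -0.9 -1. ] T [-0.03  0.58 -0.01] w 0.0134 q [-0.07  0.51 -0.49  2.37  1.92  0.42 -0.65]
eye local 0.0097 -0.0998 z 0.0376 tilt 27.4 yaw 0.0 roll 0.0
[[1,-0.5,3.5,8,0.085,-0.001,0],[1,0.5,2,7,0.078,0,0],[1,0,2,7,0.079,0,0],[1,0,2,7,0.078,0.001,0],[1,0,2,7,0.079,0,0],[1,-0.5,2,6.5,0.078,0,0]]
end [0.5317 0.1476 0.056 ] rows 6
```

View pics/s24.png

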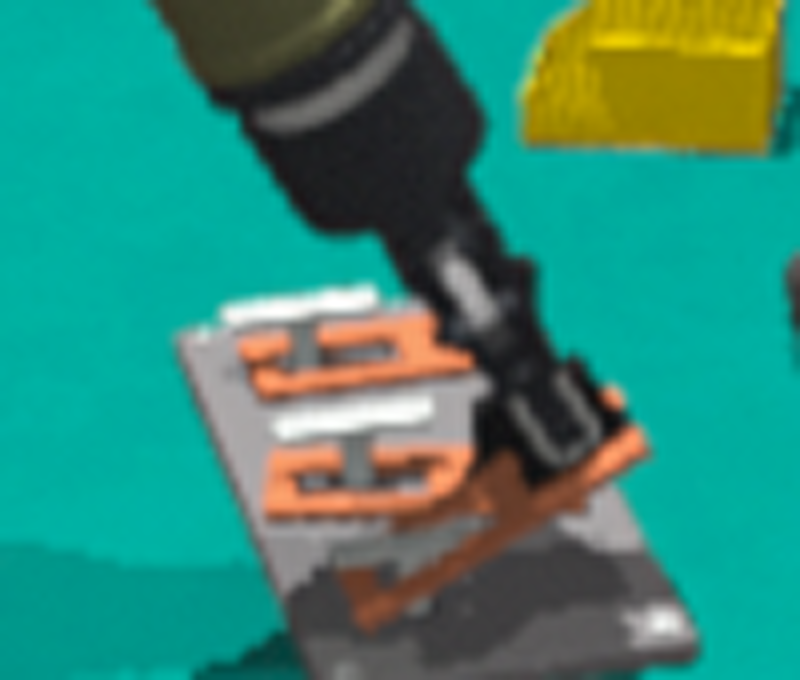

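>>> send_rows:
  deltas:
    - [1, 0, 3.5, 8, 0.085, 0, 0]
    - [1, 0, 2, 7, 0.078, 0, 0]
    - [1, 0, 2, 7, 0.079, 0, 0]
    - [1, 0, 2, 7, 0.078, 0, 0]
    - [1, 0, 2, 7, 0.079, 0, 0]
    - [1, 0, 2, 6.5, 0.078, 0, 0]
    - [1, 0, 0, 0, 0, 0, 0]
    - [1, 0, 0, 0, 0, 0, 0]
    - [1, 0, 0, 0, 0, 0, 0]

```text
time_s: 39.05
position: [0.5271, 0.1413, 0.0605]
tool_rot: [0.675, 0.737, 0.02, 0.032]
ft_force: [2.2, 4.9, -2.6]
grip_width: 0.0131
```

Run:
```python
from h import *
o=(.062,0,.0298)
st();eyenow(o)
q=read_camera("side");save(q,"s25.png",(230,150,330,235),8)
plan([(*tcp(.0125,-.1,.0148,0,o),3)],1)
```

```text
t 39.05 p [0.5271 0.1413 0.0605] psi 95.0 z [ 0.075 -0.014 -0.997] F [ 2.2  4.9 -2.6] T [ 1.19 -0.45 -0.29] w 0.0131 q [ 0.08  0.66 -0.63  2.    0.73  0.65  0.62]
eye local 0.0108 -0.1065 z 0.0262 tilt 4.2 yaw -0.2 roll -1.2
[[1,2,1,5.5,0.025,0.007,-0.001],[1,2.5,1,5,0.024,0.007,-0.002],[1,2,1.5,5.5,0.025,0.006,-0.001]]
end [0.5308 0.1479 0.0447] rows 3
```

View pics/s25.png

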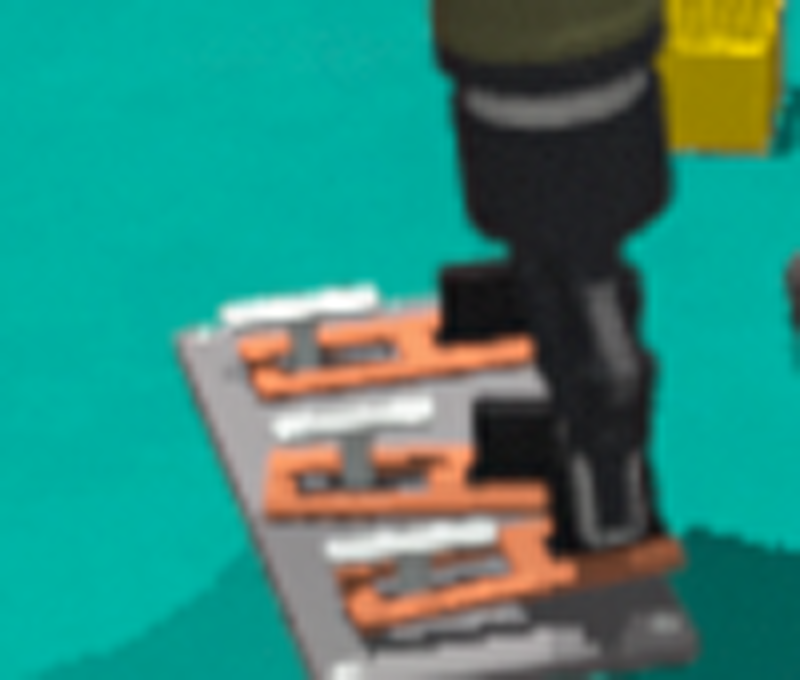

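>>> send_rows:
  deltas:
    - [1, 3, 0, 0, 0.02, 0.01, 0]
    - [1, 0, 0, 0, 0, 0, 0]
    - [1, 0, 0, 0, 0, 0, 0]

```text
time_s: 39.48
position: [0.5266, 0.1425, 0.0599]
tool_rot: [0.675, 0.737, 0.015, 0.022]
ft_force: [-0.2, 0.6, -1.2]
grip_width: 0.0131
```

Run:
```python
from h import *
o=(.062,0,.0298)
st();eyenow(o)
plan([(*tcp(.0125,-.1,.0230,0,o),2),(*tcp(.0125,-.1,.0148,0,o),2)],1)
```

```text
t 39.48 p [0.5266 0.1425 0.0599] psi 95.0 z [ 0.052 -0.008 -0.999] F [-0.2  0.6 -1.2] T [-0.01  0.04  0.01] w 0.0131 q [ 0.09  0.67 -0.65  1.98  0.7   0.68  0.65]
eye local 0.0096 -0.1049 z 0.027 tilt 2.9 yaw -0.3 roll -0.7
[[1,2.5,2,3.5,0.025,0.006,-0.003],[1,2.5,2,3.5,0.026,0.006,-0.003],[1,0,0,4,0,0,0],[1,0,0,4.5,0,0,0]]
end [0.5304 0.1478 0.0445] rows 4
```

>>> send_rows:
  deltas:
    - [1, 2.5, 2, 3.5, 0.025, 0.006, 0.003]
    - [1, 2.5, 2, 3.5, 0.026, 0.006, 0]
    - [1, 0, 0, 0, 0, 0, 0]
    - [1, 0, 0, 0, 0, 0, 0]

```text
time_s: 39.98
position: [0.5307, 0.1485, 0.0528]
tool_rot: [0.677, 0.736, 0.0, -0.0]
ft_force: [-0.5, -0.5, -2.0]
grip_width: 0.0128
```

Run:
```python
from h import *
o=(.062,0,.0298)
st();eyenow(o)
plan([(*tcp(.0125,-.1,.0148,0,o),2)],1)
```

```text
t 39.98 p [0.5307 0.1485 0.0528] psi 94.8 z [-0.     0.001 -1.   ] F [-0.5 -0.5 -2. ] T [ 0.03 -0.06  0.  ] w 0.0128 q [ 0.11  0.71 -0.68  1.93  0.66  0.74  0.7 ]
eye local 0.0127 -0.0987 z 0.0231 tilt -0.0 yaw -0.5 roll 0.1
[[1,-0.5,0,4,0,-0.001,-0.004],[1,0,0,4,0,0,-0.005]]
end [0.5307 0.148  0.0448] rows 2
```

>>> send_rows:
  deltas:
    - [1, -0.5, 0, 4, 0, 0, -0.004]
    - [1, 0, 0, 4, 0, 0, -0.005]
    - [1, 0, 0, 0, 0, 0, 0]
    - [1, 0, 0, 0, 0, 0, 0]

```text
time_s: 40.48
position: [0.5308, 0.148, 0.0451]
tool_rot: [0.673, 0.739, 0.0, -0.0]
ft_force: [0.5, -0.3, -2.5]
grip_width: 0.0134
```

Run:
```python
from h import *
o=(.062,0,.0298)
st();eyenow(o)
q=read_camera("side");save(q,"s26.png",(230,150,330,235),8)
P=sense()["position"]
plan([(P+[0,0,.1],Rt(95.2),3),((.6434,-.0372,.15),Rt(103.2),None)],0)
```

```text
t 40.48 p [0.5308 0.148  0.0451] psi 95.4 z [ 0.     0.001 -1.   ] F [ 0.5 -0.3 -2.5] T [ 0.01 -0.03 -0.  ] w 0.0134 q [ 0.1   0.73 -0.67  1.93  0.67  0.72  0.69]
eye local 0.0127 -0.0998 z 0.0153 tilt 0.0 yaw 0.0 roll 0.1
[[0,0,0,-33.5,0,0,0],[0,0,0,-33,0,0,0],[0,0,0,-33.5,0,0,0],[0,-48.5,23.5,-1,0,0,-0.034],[0,-49.5,22,-1.5,0,0,-0.034],[0,-50.5,20.5,-1,0,-0.001,-0.034],[0,-51,18.5,-1.5,0.001,0,-0.035]]
end [ 0.6433 -0.0374  0.1501] rows 7
```

View pics/s26.png

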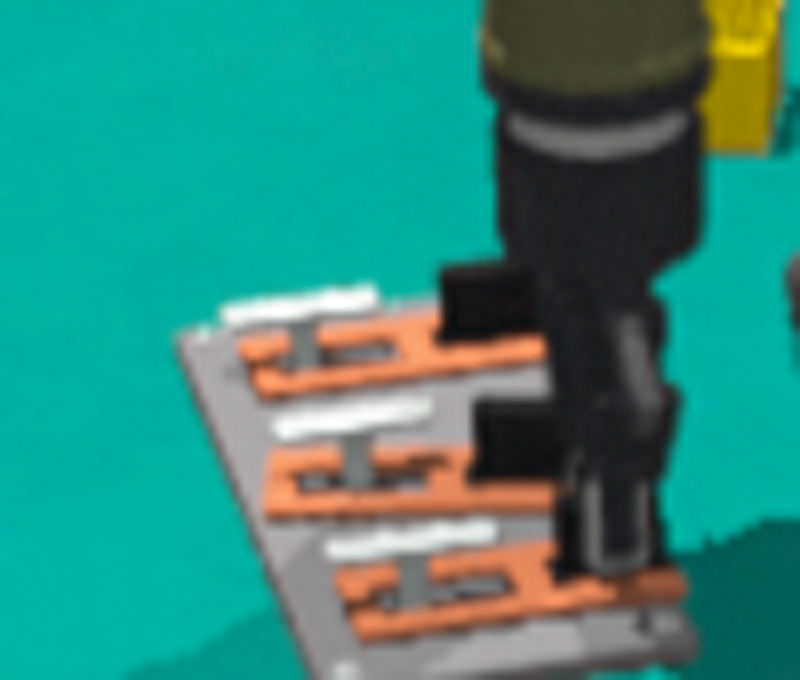

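>>> send_rows:
  deltas:
    - [1, 0, 0, 1.5, 0, 0, 0]
    - [1, 0, 0, 0, 0, 0, 0]
    - [0.2, 0, 0, 0, 0, 0, 0]
    - [0.2, 0, 0, 0, 0, 0, 0]
    - [0.2, 0, 0, 0, 0, 0, 0]
    - [0.2, 0, 0, -33.5, 0, 0, 0]
    - [0.2, 0, 0, -33, 0, 0, 0]
    - [0, 0, 0, -33.5, 0, 0, 0]
    - [0, 0, 0, 0, 0, 0, 0]

```text
time_s: 41.65
position: [0.532, 0.1486, 0.1459]
tool_rot: [0.673, 0.739, 0.002, 0.001]
ft_force: [0.1, 0.9, 0.5]
grip_width: 0.0428
```

Run:
```python
from h import *
plan([((.6434,-.0372,.15),Rt(103.2),None)],-.4)
```

```text
[[-0.4,-49,23.5,-1,0.001,0,-0.034],[-0.4,-49.5,21.5,-1,0.001,-0.001,-0.034],[-0.4,-50.5,20,-1,0.002,0,-0.035],[-0.4,-51,18.5,-1,0.001,-0.001,-0.034]]
end [ 0.6436 -0.0374  0.1499] rows 4
```

>>> send_rows:
  deltas:
    - [-0.4, -49, 23.5, -1, 0.001, 0, -0.034]
    - [-0.4, -49.5, 21.5, -1, 0.001, -0.001, -0.034]
    - [-0.4, -50.5, 20, -1, 0.002, 0, -0.035]
    - [-0.4, -51, 18.5, -1, 0.001, -0.001, -0.034]
    - [-0.4, 0, 0, 0, 0, 0, 0]
    - [-0.4, 0, 0, 0, 0, 0, 0]

```text
time_s: 42.4
position: [0.6417, -0.0377, 0.1463]
tool_rot: [0.621, 0.784, -0.002, -0.002]
ft_force: [-0.3, 0.5, -1.3]
grip_width: 0.0598
```

Run:
```python
from h import *
st()
p=read_camera("top");save(p,"t27.png",(150,190,310,320),5)
q=read_camera("side");save(q,"s27.png",(240,160,400,310),5)
for P in(p,q):
    for r in links(P,z=.017,amin=.001): print(r)
for y in(.1,0,-.1): print("stud",pl(0,y).round(4))
plan([((.6434,-.0372,.077),Rt(103.2),3)],-.4)
```

```text
t 42.4 p [ 0.6417 -0.0377  0.1463] psi 103.2 z [-0.006 -0.001 -1.   ] F [-0.3  0.5 -1.3] T [ 0.05 -0.06 -0.05] w 0.0598 q [ 0.47  0.74 -0.81  1.58  0.58  1.09  1.31]
{'eye': array([0.4678, 0.1435]), 'grip': array([0.5296, 0.1491]), 'yawdeg': np.float32(5.2), 'L': 0.1221, 'W': 0.0493}
{'eye': array([0.4486, 0.2356]), 'grip': array([0.5099, 0.2261]), 'yawdeg': np.float32(-8.7), 'L': 0.1237, 'W': 0.0496}
{'eye': array([0.4509, 0.3415]), 'grip': array([0.5126, 0.3475]), 'yawdeg': np.float32(5.5), 'L': 0.1226, 'W': 0.0497}
{'eye': array([0.4678, 0.1423]), 'grip': array([0.5295, 0.1483]), 'yawdeg': np.float32(5.6), 'L': 0.123, 'W': 0.0561}
{'eye': array([0.4469, 0.2351]), 'grip': array([0.5082, 0.2256]), 'yawdeg': np.float32(-8.8), 'L': 0.1199, 'W': 0.0569}
{'eye': array([0.4504, 0.3408]), 'grip': array([0.5121, 0.3467]), 'yawdeg': np.float32(5.5), 'L': 0.1221, 'W': 0.057}
stud [0.4378 0.34  ]
stud [0.4471 0.2404]
stud [0.4564 0.1408]
[[-0.4,-0.5,0.5,23.5,-0.002,0,0.001],[-0.4,0,0.5,23,-0.002,0,0.001],[-0.4,-0.5,0.5,23.5,-0.001,0,0]]
end [ 0.6432 -0.0372  0.077 ] rows 3
```

View pics/t27.png

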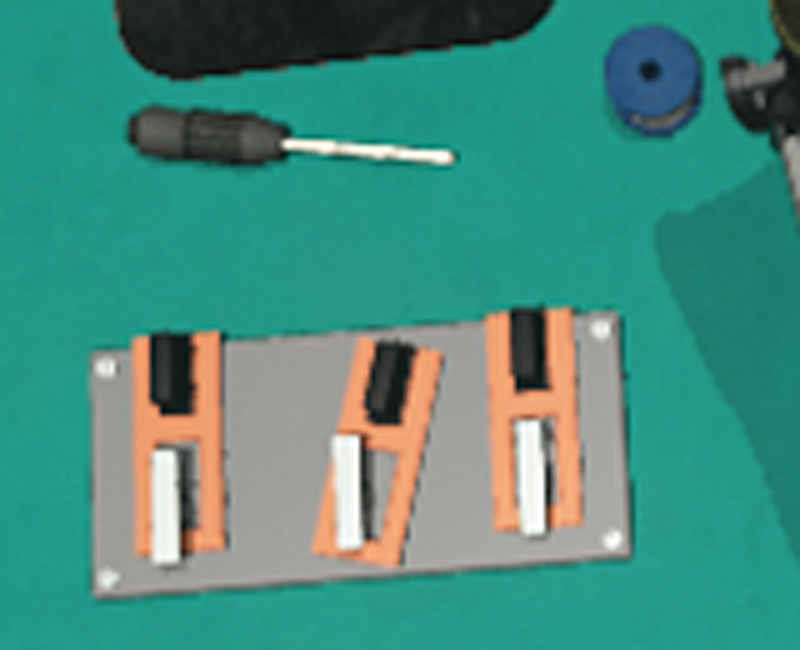

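View pics/s27.png

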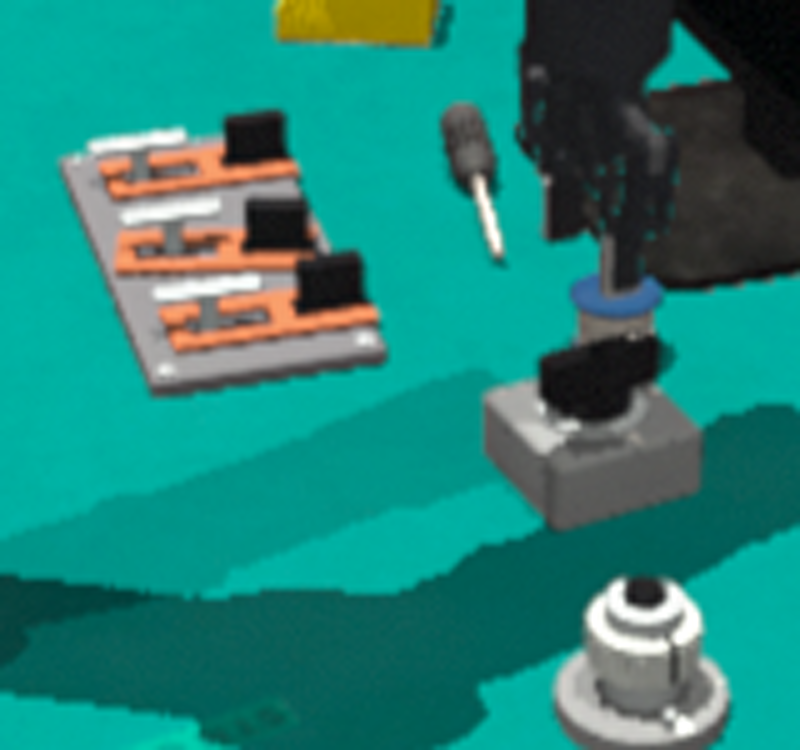

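>>> send_rows:
  deltas:
    - [-0.4, -0.5, 0.5, 23.5, -0.002, 0, 0.001]
    - [-0.4, 0, 0.5, 23, -0.002, 0, 0.001]
    - [-0.4, -0.5, 0.5, 23.5, -0.001, 0, 0]
    - [-0.4, 0, 0, 0, 0, 0, 0]

```text
time_s: 43.0
position: [0.6424, -0.0377, 0.076]
tool_rot: [0.621, 0.784, -0.001, -0.001]
ft_force: [-0.1, -0.1, 0.4]
grip_width: 0.0599
```

Run:
```python
from h import *
st()
p=read_camera("top");save(p,"t28.png",(375,210,420,250),12)
c=np.array([.6185,-.250])
for a in (0,1.2): pass
for nm,x in [("ring centre",[*c,.056])]: print(nm,proj(p,x))
```

```text
t 43.0 p [ 0.6424 -0.0377  0.076 ] psi 103.2 z [-0.003 -0.001 -1.   ] F [-0.1 -0.1  0.4] T [ 0.02 -0.01  0.03] w 0.0599 q [ 0.45  0.81 -0.76  1.65  0.66  0.96  1.25]
ring centre (np.float64(399.78274905880807), np.float64(228.3494352374363))
```

View pics/t28.png

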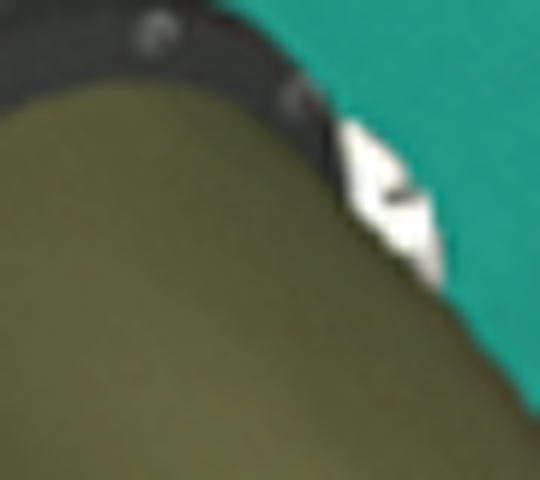

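>>> send_rows:
  deltas:
    - [1, 0, 0, 0, 0, 0, 0]
    - [1, 0, 0, 0, 0, 0, 0]
    - [1, 0, 0, 0, 0, 0, 0]
    - [1, 0, 0, 0, 0, 0, 0]
    - [1, 0, 0, 0, 0, 0, 0.16]
    - [1, 0, 0, 0, 0, 0, 0.16]
    - [1, 0, 0, 0, 0, 0, 0.16]
    - [1, 0, 0, 0, 0, 0, 0.16]
    - [1, 0, 0, 0, 0, 0, 0.16]

```text
time_s: 44.18
position: [0.6442, -0.0379, 0.0786]
tool_rot: [0.879, 0.477, 0.001, 0.0]
ft_force: [-2.7, 2.4, 6.0]
grip_width: 0.0149
```

>>> send_rows:
  deltas:
    - [1, 0, 0, 0, 0, 0, 0.16]
    - [1, 0, 0, 0, 0, 0, 0.16]
    - [1, 0, 0, 0, 0, 0, 0.16]
    - [1, 0, 0, 0, 0, 0, 0.14]
    - [1, 0, 0, 0, 0, 0, 0]
    - [1, 0, 0, 0, 0, 0, 0]
    - [-0.2, 0, 0, 0, 0, 0, 0]
    - [-0.2, 0, 0, 0, 0, 0, 0]
    - [-0.2, 0, 0, 0, 0, 0, 0]

```text
time_s: 45.3
position: [0.6438, -0.039, 0.0772]
tool_rot: [0.982, 0.188, -0.0, 0.0]
ft_force: [0.7, -0.2, 0.2]
grip_width: 0.0513
```

Run:
```python
from h import *
st()
plan([((.643,-.037,.19),Rt(23),3),((.52,-.10,.22),Rt(23),3)],-.2)
```

```text
t 45.3 p [ 0.6438 -0.039   0.0772] psi 21.7 z [ 0.    -0.001 -1.   ] F [ 0.7 -0.2  0.2] T [0.   0.02 0.  ] w 0.0513 q [ 0.25  0.73 -0.38  1.65  0.34  0.83  0.1 ]
[[-0.2,0,-0.5,-37.5,0,0,-0.008],[-0.2,0,-1,-37.5,0,0,-0.007],[-0.2,0,-0.5,-38,0.001,0,-0.008],[-0.2,-46,3.5,-10,0,0,0],[-0.2,-46,3,-10,0,0,0],[-0.2,-46,3.5,-10,0,0,0]]
end [ 0.5199 -0.1003  0.2202] rows 6
```

>>> send_rows:
  deltas:
    - [-0.2, 0, 0, -37.5, 0, 0, 0]
    - [-0.2, 0, 0, -37.5, 0, 0, 0]
    - [-0.2, 0, 0, -38, 0, 0, 0]
    - [-0.2, -46, 3.5, -10, 0, 0, 0]
    - [-0.2, -46, 3, -10, 0, 0, 0]
    - [-0.2, -46, 3.5, -10, 0, 0, 0]
    - [-0.2, -46, 3, -10, 0, 0, 0]
    - [-0.2, 0, 0, 0, 0, 0, 0]
    - [-0.2, 0, 0, 0, 0, 0, 0]

```text
time_s: 46.42
position: [0.4784, -0.1188, 0.2306]
tool_rot: [0.982, 0.188, 0.001, 0.0]
ft_force: [-0.1, 0.2, -0.4]
grip_width: 0.0511
```

Run:
```python
from h import *
st()
p=read_camera("top");save(p,"t29.png",(150,170,470,320),2.5)
q=read_camera("side");save(q,"s29.png",(240,160,420,360),3)
for P in(p,q):
    for r in links(P,z=.017,amin=.001): print(r)
for o in("spool_mid","tape_mid","driver_mid"):print(o,[x["extent"] for x in spot_in(p,o)][:1])
```

```text
t 46.42 p [ 0.4784 -0.1188  0.2306] psi 21.7 z [ 0.002 -0.001 -1.   ] F [-0.1  0.2 -0.4] T [0.06 0.03 0.08] w 0.0511 q [ 0.54  0.35 -0.47  1.87  0.19  0.97  0.36]
{'eye': array([0.4678, 0.1435]), 'grip': array([0.5296, 0.1492]), 'yawdeg': np.float32(5.3), 'L': 0.1221, 'W': 0.0492}
{'eye': array([0.4487, 0.2356]), 'grip': array([0.51  , 0.2262]), 'yawdeg': np.float32(-8.7), 'L': 0.1234, 'W': 0.0495}
{'eye': array([0.4509, 0.3416]), 'grip': array([0.5126, 0.3476]), 'yawdeg': np.float32(5.5), 'L': 0.1225, 'W': 0.0496}
{'eye': array([0.4679, 0.1424]), 'grip': array([0.5296, 0.1481]), 'yawdeg': np.float32(5.3), 'L': 0.1232, 'W': 0.0559}
{'eye': array([0.447 , 0.2351]), 'grip': array([0.5082, 0.2254]), 'yawdeg': np.float32(-9.0), 'L': 0.12, 'W': 0.0568}
{'eye': array([0.422 , 0.3383]), 'grip': array([0.4838, 0.3436]), 'yawdeg': np.float32(4.9), 'L': 0.0651, 'W': 0.0565}
spool_mid [[272.8, 194.2, 20.5, 23.0]]
tape_mid [[434.4, 210.7, 32.2, 32.7]]
driver_mid [[175.5, 213.8, 30.1, 10.5]]
```

View pics/t29.png

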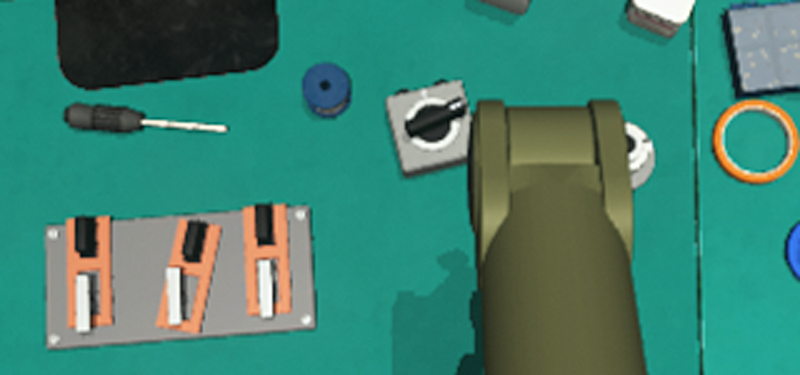

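View pics/s29.png

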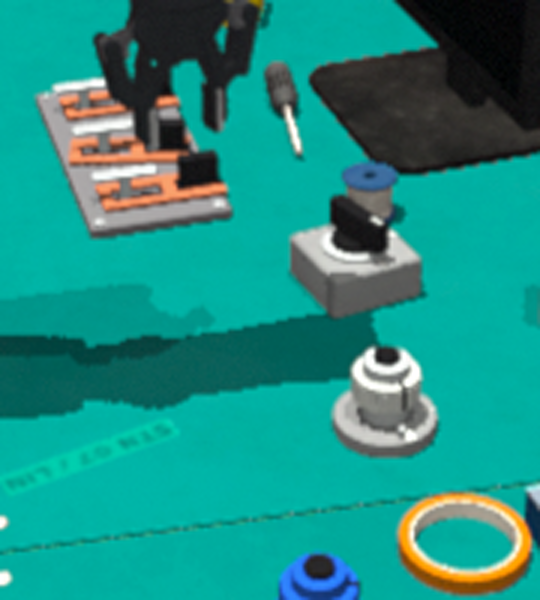

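The last pictures show:
- **Isolator:** its handle is back at the on stop, at (435,118) in the top crop.
- **Links:** all three lie flat under their heads.
- **Collar:** its index line stands over the white mark and pin.
- **Bystanders and robot:** the spool, tape and driver are unmoved, and the robot touches nothing.

I'm handing in the job.

```bash
python3 -c "
from h import *
print(finish_job());st()"
```

```text
the job is handed in; nothing more can be done
None
the job is handed in; nothing more can be done
```

I turned the isolator off, set the aluminium collar clockwise to its marked stop, fitted all three links on studs 1 to 3, and turned the isolator back on. I handed the job in at about 46.5 s; it reported no verdict.

- **Links:** the last pictures show all three flat on the base plate, with the stems through the eyes. The eye-to-stud distances are about 13, 5 and 12 mm against the 23 mm limit. In the final side view the gripper partly hid link 1; its position comes from the top view and an earlier side view, which agreed.
- **Middle link:** it was found turned about 14° on its stud after I let go of it, either knocked or dragged on release. It stayed flat with the stem through its eye, so I left it.
- **Third link:** levelling fell short and pushed it lightly against the stem (about 5 N). I corrected this before lowering it.
- **Collar:** I measured a turn of about 1.24 rad in the picture against the 1.2 rad stop, with the index line over the white mark and pin.
- **Isolator:** the handle looks the same as at the start, in the on position.
- **Bystanders:** the spool and tape measured unmoved. The network caught only the driver's handle in the last picture, but it looks unmoved there.

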